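# Sound the spice-caddy wells, then seat the jar in the bare one

## Task

Put the loose glass spice jar away in the black caddy, in a well that is truly bare: of its three open wells, two still have a rubber foot at the bottom that came off an old jar, hard to see down there. Take the basting brush out of its stand, feel down the wells gently with the end of its handle until it rests on the bare floor of the one that is empty, and hang the brush back in its stand. Then set the jar in that well and press it gently down past the spring catch until it is fully home, leaving everything else as it stands.

Things in the scene. Friction and masses are not known exactly. Their poses are not given: they have to be found in the camera images.
- caddy: black plastic caddy, a block of 66 x 236 mm with its top face 112 mm above the table, fixed by a steel side clamp (at its +y end, 40 mm outside the block, lower than its top) to a 22 mm thick cedar board, 160 x 290 mm. Origin under its centre at table height, z up, y along its row of four round wells. Pressing or knocking it, or what is in it, with more than 25 N breaks it
- well1 (a point): centre of the mouth of the well at y = -82.5 mm of the caddy, level with its top face. Each well is 33 mm wide, straight, 82 mm deep (bare floor 30 mm above the table); the wells are 55 mm apart. The parked jar fills one of the four
- well2 (a point): the same for the well at y = -27.5 mm. Two of the three open wells, not known which, each hold a leftover black rubber foot, 30 mm wide and 14 mm thick, lying on the floor: a handle or jar put there stops 14 mm short. The third is bare
- well3 (a point): the same for the well at y = 27.5 mm. Each well has a spring catch on its side towards the caddy's +x: a round steel nose that sticks 5 mm into the well, 18.5 mm above its floor; the middle of the well stays open for a handle
- well4 (a point): the same for the well at y = 82.5 mm. The floor of every well is a black rubber cushion that gives about 1 mm for each 8 N of push
- stand: cedar stand, 75 x 100 x 95 mm, fixed: a 14 mm thick top board on two end panels (at its +y and -y ends), open below. One 18 mm hole right through the middle of the board. Origin under its centre at table height
- stand_hole (a point): centre of the hole in the stand, at the top face (95 mm up)
- brush: wooden basting brush, 225 mm long, about 60 g, hanging upright in the stand, bristles up. Origin at the lower end of the handle, z along it towards the bristles. Handle 12 mm thick, end rounded, up to z = 90 mm, where a shoulder 27 mm wide rests on the stand's top board, so that the handle's end hangs 5 mm above the table
- brush_grip (a point): centre of the brush's wooden head block, the place to grip it, 168 mm above the handle's end: 18 mm thick along the brush's x (grip across this), 44 mm wide along its y, from z = 150 to 186 mm; the bristles reach 57 mm above this point
- brush_tip (a point): the lower end of the brush's handle (same point as the brush's origin)
- jar: the loose jar: slim glass jar of red spice, 128 mm tall, about 0.13 kg, standing on the table. Origin under its centre, z up. Black rubber foot 30 mm wide and 14 mm thick, bevelled to 23 mm at its underside; a 22 mm waist above it for the catch; glass 29 mm wide from z = 26 to 112 mm, then a steel lid of that width, its hinge on the +x side, its clasp on the -x side
- jar_grip (a point): on the loose jar's axis, 110 mm above its underside: grip here, across the jar's y (hinge and clasp stand out up to 7 mm along its x, from z = 100 to 124 mm). Fully home the jar's underside lies on the well's floor, 46 mm standing out; the spring catch holds it up 5 to 18 mm above that until it is pressed past with some 4 to 15 N
- parked_jar: the same jar with green herbs, home in one of the wells; origin under its centre. To stay as it is
- plate: white melamine plate, 170 mm wide; origin under its centre; a bystander
- tongs: steel tongs lying flat, about 265 mm long along x, 15 mm high; a bystander
- oil: amber oil bottle, 60 mm wide, 190 mm tall; a bystander
- mill: dark wooden pepper mill, 54 mm wide, 145 mm tall; a bystander
- ramekin: white bowl, 84 mm wide, 45 mm tall; a bystander
- mug: blue mug, 80 mm wide, 85 mm tall, handle at +y; a bystander
Not all that is in view belongs to the job. Several things have the shape of the brush; the one meant has the colours described above.

How it is judged:
By the outcome, as a careful person would: the job done as asked, in the order asked, and still so for the second after the job is handed in, with the robot touching nothing.
It also fails if it takes over 72 s, if anything falls off the work surface, if the arm or the gripper's body presses on something with over 40 N, if the wrist force passes 120 N, or if a joint passes its speed limit or range.

## Robot

A 6-joint arm with a two-finger parallel gripper is mounted at the origin on the work surface. World frame = base frame: x ahead of the robot, y to its left, z up, the work surface at z = 0. Lengths are in m, angles in rad, forces in N, time in s.
With the tool pointing down it reaches from about 0.3 to 0.775 m from the base axis. Payload 14.6 kg.
Tool frame: the origin (TCP) lies at the very end of the fingers, on their centre line; the grasp point (between the pads) lies 19 mm behind it; x points along the fingers, y is the direction in which the jaws open and shut, and the axes are right-handed (so a half turn about x gives the same grasp; the last joint's range is limited). The gripper opens to 94 mm and grips with 3 to 60 N. Pads are 16 mm wide; open, the fingers measure 119 mm over their backs; the gripper's body (75 mm by 177 mm) begins 78 mm behind the grasp point.
Start: joints at [-1.306, 0.3, 1.521, -0, 1.321, -0.067], TCP at [0.179, -0.52, 0.205] pointing down, gripper open.
Joint ranges: [-3.03, 3.03], [-0.79, 2.21], [0.23, 2.52], [-1.04, 4.18], [0, 3.07], [-2.55, 2.55]. Speed limits (rad/s): [2.22, 2.22, 2.57, 3.14, 3.14, 3.14].

## Interface

Orientations are given as [roll, pitch, yaw] about the fixed x, y, z axes, in that order (R = Rz(yaw) Ry(pitch) Rx(roll)).
In Python, from station import ctrl, viewer, hand_in gives the robot as it stands. The module is installed in compiled form; this text tells all that it offers.
- The arm moves only by the tool play_rows, never from a script. Its argument "deltas" is a list that holds one entry, the list of rows, each a list of 7 numbers: the shift along the tool's x, y, z in mm, then the turn, a rotation vector about the tool's x, y, z in rad, then the finger opening in mm, from 0 to 94. In form: [[[dx, dy, dz, ax, ay, az, gripper], ...]]. A call has 1 to 10 rows; each row shifts and turns the commanded pose from where the row before left it, along the tool's axes as they then stand; what a row does not reach is not made up. A row lasts 1/10 s, in which the tool goes at most 50 mm and 8.59 degrees, less where a joint would pass 70% of its speed; a pose out of reach is approached as far as the arm can. A call with a gripper value outside its range is refused whole. The fingers move at their own pace and stop on an object; "grip_force" is the grip in N (left out, the last holds). Time passes only in rows, so rows that do not move let the fingers close. It gives the time, the measured TCP pose, the force and the opening at its end, in the units of the state.
- ctrl.get_obs(): the state, without advancing time (a new reading comes with each control period).
- viewer.camera(name): name is "scene" or "top"; returns a dict with "img" (480x640x3 uint8, red, green, blue), "fx", "fy", "cx", "cy" (pixels), "distortion" ([k1, k2, p1, p2, k3] as OpenCV has them; the pictures are not rectified), "rvec" (rotation vector, rad) and "tvec" (3), from world to camera coordinates, as OpenCV has them. Camera axes: x right, y down, z forward; pixel columns grow to the right and rows downward; lengths in m; the calibration is good to about 2 mm. A picture is of the moment at which its call begins. There is no depth.
- hand_in(): hands the job in, once; it reports no verdict.
The state is a dict: "time_s": time; "qpos": joint angles; "joint_vel": joint speeds; "tau": joint torques, N m; "ee_pos": TCP position; "eef_rot": TCP orientation; "force": force on the tool from outside, world axes, zero at the start; "moment": the same for the moment, N m; "grip_width": finger opening in m.
Only numpy, scipy, OpenCV 4.12 (cv2) and the standard library are available. Lean on these libraries where they do the work, as an engineer would, in place of code of your own. Each camera call takes 0.05 s, during which the arm holds its last target.

## Working session

There is one attempt and no reset: what is moved stays moved. The work goes in short steps, Python scripts to look and compute and a tool call to move; the robot and the scene stay as the last step left them, time stands still between calls to the robot, and variables do not carry over. Pictures are saved under pics/ and viewed, and the job is handed in when it is done.

Besides the shell and the picture viewer there is one more tool, called after "Emit:" as name(argument=value, ...), one argument or row to a line, values as JSON. play_rows: Moves the arm, as the interface text tells. Its arguments: {"type":"object","properties":{"deltas":{"type":"array","items":{"type":"array","items":{"type":"array","items":{"type":"number"}}}},"grip_force":{"type":"number"}},"required":["deltas"]}

```bash
mkdir -p pics
python3 - <<'E'
from station import ctrl, viewer
import cv2
print(ctrl.get_obs())
for n in ("scene","top"):
    c=viewer.camera(n); cv2.imwrite(f"pics/{n}0.png",c["img"][:,:,::-1]); print({k:v for k,v in c.items() if k!="img"})
E
```

```text
{'time_s': 0.0, 'qpos': array([-1.30559547e+00,  3.00441626e-01,  1.52155277e+00, -5.04147014e-05,
        1.32073204e+00, -6.65845568e-02]), 'joint_vel': array([-4.45545716e-04,  6.78803493e-04, -6.41540921e-04, -3.54832472e-05,
       -2.20173771e-04,  4.40024682e-04]), 'tau': array([-3.99601804e-04, -5.31803334e+01, -3.52735984e+01,  7.07626529e-02,
        2.43773824e-02, -9.84309509e-05]), 'ee_pos': array([ 0.17907672, -0.51975499,  0.20491448]), 'eef_rot': array([-1.59433716,  1.56966149,  1.87905341]), 'force': array([ 0.07061232, -1.40428986, -0.29065023]), 'moment': array([-0.01464229, -0.07704042,  0.05180959]), 'grip_width': 0.09406031236037256}
{'fx': 449.4051195173832, 'fy': 449.4051195173832, 'cx': 323.90839215806955, 'cy': 237.70321682102824, 'distortion': array([-0.03644995,  0.        ,  0.        ,  0.        ,  0.        ]), 'rvec': array([ 1.57283147,  2.17118782, -0.69945516]), 'tvec': array([ 0.11812012, -0.40415471,  1.38824886])}
{'fx': 448.63564238565044, 'fy': 448.63564238565044, 'cx': 308.432814896773, 'cy': 244.3858858094863, 'distortion': array([-0.01293203,  0.        ,  0.        ,  0.        ,  0.        ]), 'rvec': array([ 2.14355296, -2.14616668,  0.17457025]), 'tvec': array([0.0372899 , 0.58774947, 0.93637292])}
```

View pics/scene0.png

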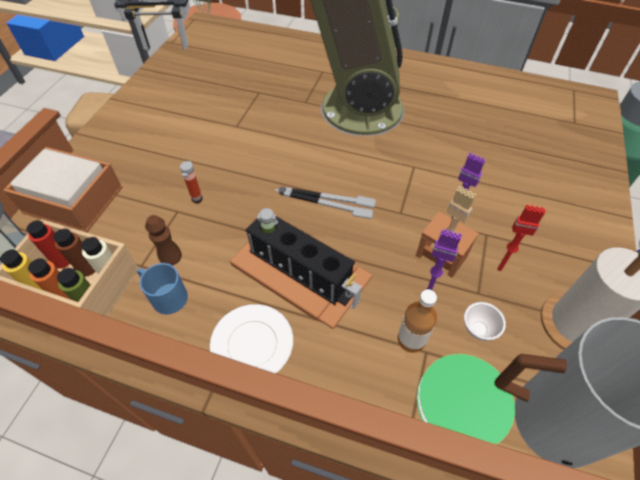

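View pics/top0.png

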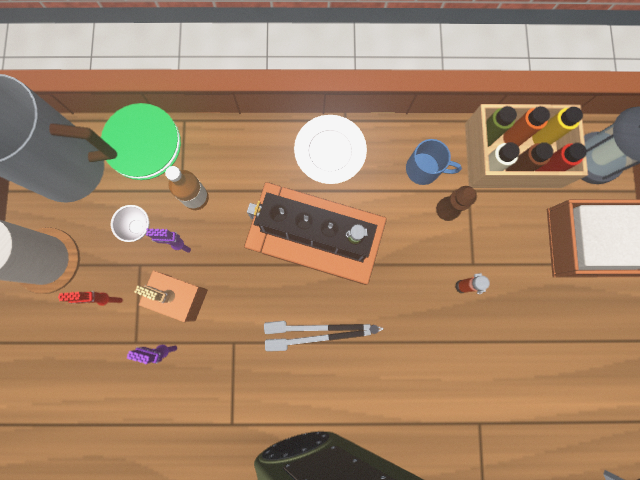

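The brush-shaped things are tan in the stand (scene 461,205 / top 152,293), purple (470,170 and 443,255) and red (525,230). The tan one is the only wooden one hanging in the cedar stand, so it fits the description. I'll confirm it in a crop. The loose red jar is at scene 192,182 / top 473,284.

```bash
cat > h.py <<'E'
import numpy as np, cv2
from station import ctrl, viewer
def cam(n):
    c=viewer.camera(n); c["K"]=np.array([[c["fx"],0,c["cx"]],[0,c["fy"],c["cy"]],[0,0,1.]]); c["R"]=cv2.Rodrigues(c["rvec"])[0]
    c["o"]=-c["R"].T@c["tvec"]; return c
def ray(c,px):
    p=cv2.undistortPoints(np.array(px,float).reshape(-1,1,2),c["K"],c["distortion"]).reshape(-1,2)
    return np.c_[p,np.ones(len(p))]@c["R"]
def plane(c,px,z):
    d=ray(c,px); return c["o"]+d*((z-c["o"][2])/d[:,2])[:,None]
def proj(c,P): return cv2.projectPoints(np.array(P,float).reshape(-1,3),c["rvec"],c["tvec"],c["K"],c["distortion"])[0].reshape(-1,2)
def tri(c1,p1,c2,p2):
    d1=ray(c1,p1)[0];d2=ray(c2,p2)[0];d1/=np.linalg.norm(d1);d2/=np.linalg.norm(d2)
    s=np.linalg.lstsq(np.c_[d1,-d2],c2["o"]-c1["o"],rcond=None)[0]
    a=c1["o"]+s[0]*d1;b=c2["o"]+s[1]*d2
    return (a+b)/2,np.linalg.norm(a-b)
def crop(c,x0,y0,x1,y1,f,name):
    im=cv2.resize(c["img"][y0:y1,x0:x1,::-1],None,fx=f,fy=f,interpolation=cv2.INTER_CUBIC); cv2.imwrite("pics/"+name,im)
E
python3 - <<'E'
from h import *
s=cam("scene");t=cam("top")
crop(s,410,145,560,285,5,"a1.png"); crop(t,110,255,220,335,7,"a2.png")
crop(s,220,200,380,330,5,"a3.png"); crop(t,235,175,395,290,5,"a4.png")
a=cv2.resize(s["img"][150:215,165:220,::-1],None,fx=7,fy=7,interpolation=2);b=cv2.resize(t["img"][265:305,450:495,::-1],None,fx=8,fy=8,interpolation=2)
H=max(a.shape[0],b.shape[0]);o=np.zeros((H,a.shape[1]+b.shape[1],3),np.uint8);o[:a.shape[0],:a.shape[1]]=a;o[:b.shape[0],a.shape[1]:]=b;cv2.imwrite("pics/a5.png",o)
print(s["o"],t["o"])
E
```

```text
[1.12548846 0.2354498  0.88451535] [0.436931   0.04463987 1.01525012]
```

View pics/a1.png

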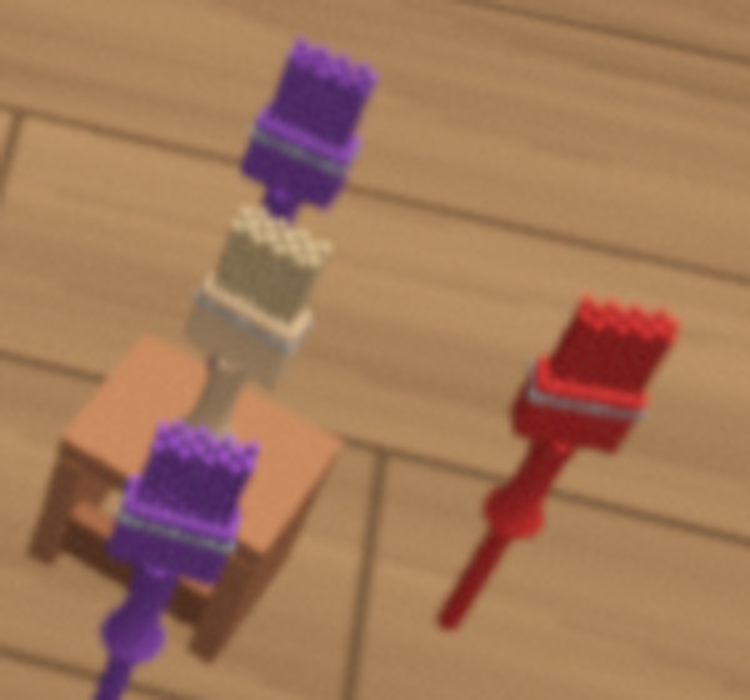

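View pics/a2.png

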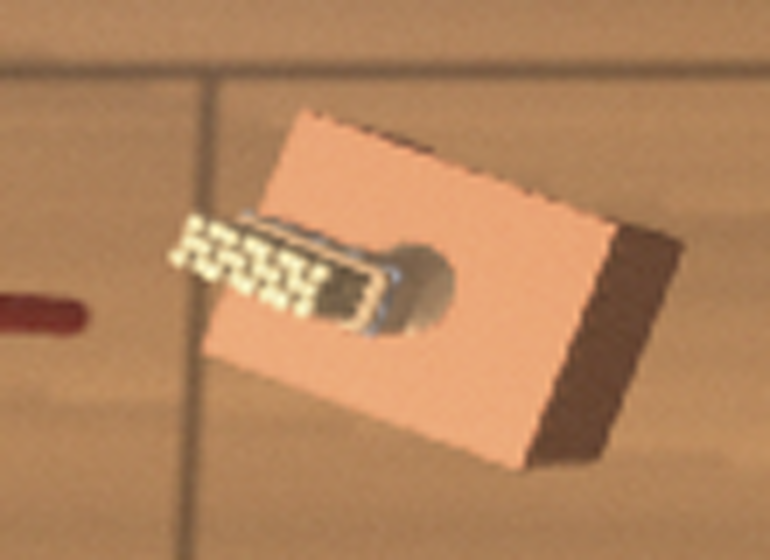

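View pics/a3.png

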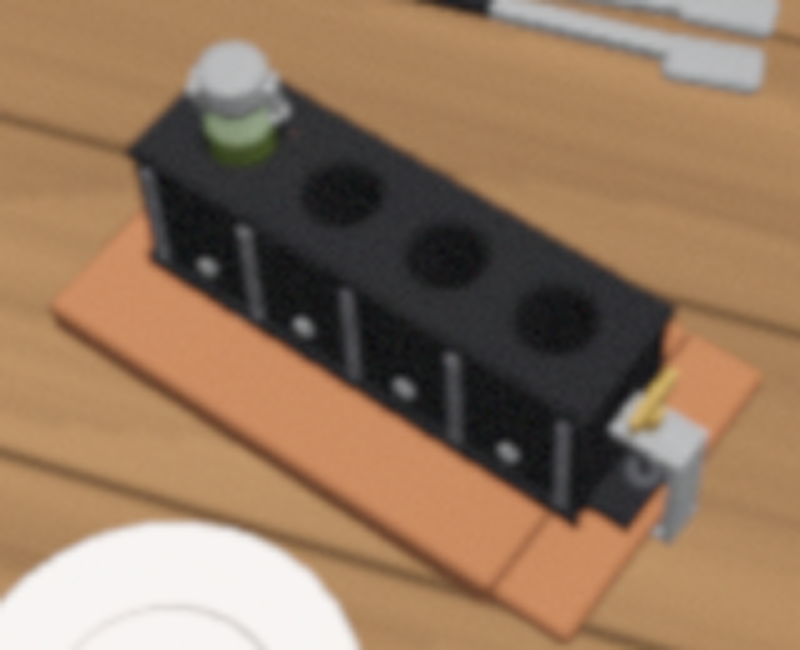

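View pics/a4.png

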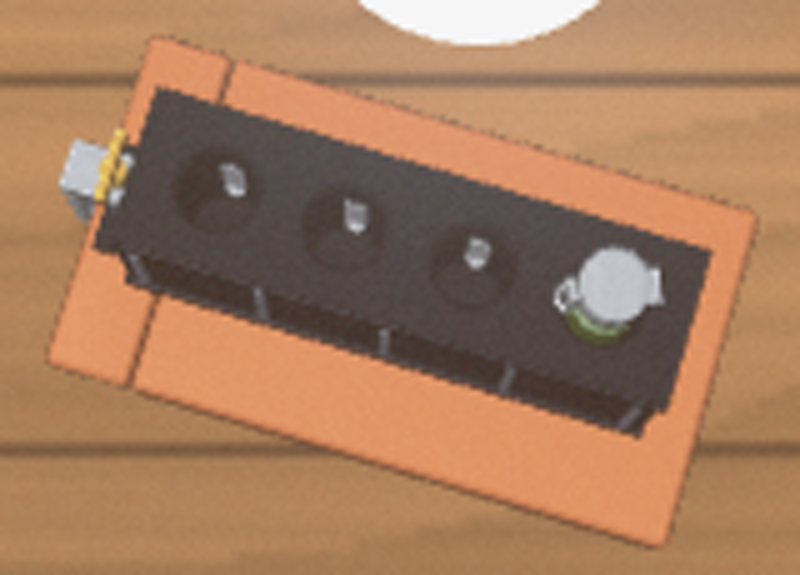

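View pics/a5.png

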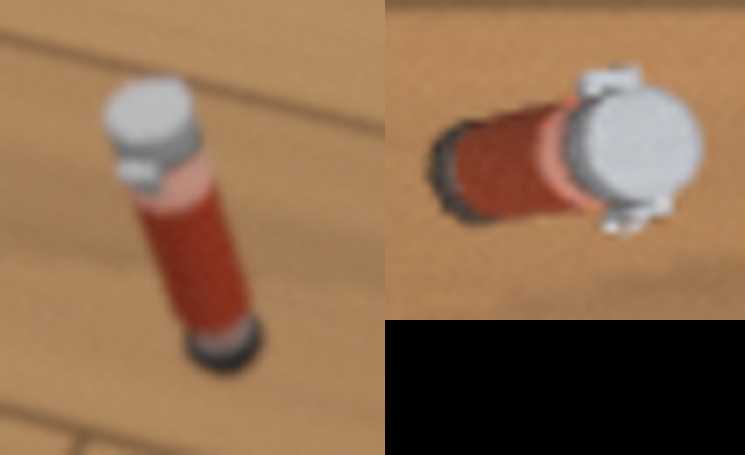

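The tan brush stands in the stand at scene (461,205). The caddy's parked jar is at its right end (well1, top view 358,232), and the clamp is on the left (+y). The catches show on the upper side of the wells, which is +x. Next I'll measure.

Run:
```python
from h import *
s=cam("scene");t=cam("top")
f=lambda L,k,x,y:[[(a+.5)/k-.5+x,(b+.5)/k-.5+y] for a,b in L]
tc=f([(155,88),(712,250),(664,410),(97,248)],5,235,175)
sc=f([(575,415),(133,150),(200,75),(672,312)],5,220,200)
# top order: (+x+y),(+x-y),(-x-y),(-x+y)
P=plane(t,tc,.112);print("cad top",P.round(4)); print([np.linalg.norm(P[i]-P[(i+1)%4]).round(4) for i in range(4)])
Q=plane(s,sc,.112);print("cad scene",Q.round(4));print([np.linalg.norm(Q[i]-Q[(i+1)%4]).round(4) for i in range(4)])
for i in (0,1,3): print(tri(t,tc[i],s,sc[i]))
tw=f([(217,191),(343,228),(473,266)],5,235,175);sw=f([(557,318),(447,255),(343,192)],5,220,200)
print("wells",plane(t,tw,.112).round(4),plane(s,sw,.112).round(4))
for i in range(3): print(tri(t,tw[i],s,sw[i]))
ts=f([(303,107),(616,225),(523,471),(200,350)],7,110,255)
ss=f([(258,555),(62,440),(148,338),(343,443)],5,410,145)
P=plane(t,ts,.095);print("stand",P.round(4),P.mean(0),[np.linalg.norm(P[i]-P[(i+1)%4]).round(4) for i in range(4)])
P=plane(s,ss,.095);print("stand",P.round(4),P.mean(0),[np.linalg.norm(P[i]-P[(i+1)%4]).round(4) for i in range(4)])
print(tri(t,ts[1],s,ss[1]),tri(t,ts[3],s,ss[3]))
# brush head block top rim corners
tb=f([(243,213),(400,268),(375,333)],7,110,255)
print("brush rim top",plane(t,tb,.195).round(4))
sb=f([(203,290),(313,325),(185,335),(275,388)],5,410,145)
print("scene",plane(s,sb[:2],.195).round(4),plane(s,sb[2:],.155).round(4))
# jar
tj=f([(642,147)],8,450,265); tj=[[ (642-385+.5)/8-.5+450,(147+.5)/8-.5+265]]
sj=f([(150,103)],7,165,150)
print("jar lid",plane(t,tj,.128),plane(s,sj,.128),tri(t,tj[0],s,sj[0]))
tjc=[[ (a-385+.5)/8-.5+450,(b+.5)/8-.5+265] for a,b in((612,75),(637,215))]
print(plane(t,tjc,.112).round(4))
```

```text
cad top [[ 0.687   0.1258  0.112 ]
 [ 0.6185 -0.1039  0.112 ]
 [ 0.5522 -0.0826  0.112 ]
 [ 0.6194  0.1487  0.112 ]]
[np.float64(0.2396), np.float64(0.0696), np.float64(0.2408), np.float64(0.0714)]
cad scene [[ 0.6878  0.1211  0.112 ]
 [ 0.622  -0.0985  0.112 ]
 [ 0.5746 -0.0873  0.112 ]
 [ 0.629   0.1444  0.112 ]]
[np.float64(0.2293), np.float64(0.0487), np.float64(0.238), np.float64(0.0633)]
(array([0.68749468, 0.12344191, 0.11255005]), np.float64(0.004731754021604986))
(array([ 0.61887056, -0.10280698,  0.10678381]), np.float64(0.003934720637631738))
(array([0.62206806, 0.14649692, 0.10282452]), np.float64(0.006651154922239351))
wells [[ 0.6433  0.0997  0.112 ]
 [ 0.6277  0.0478  0.112 ]
 [ 0.6118 -0.0055  0.112 ]] [[ 0.6465  0.1006  0.112 ]
 [ 0.6312  0.0477  0.112 ]
 [ 0.6145 -0.0048  0.112 ]]
(array([0.64415259, 0.09991015, 0.10818673]), np.float64(2.2616589036390046e-06))
(array([0.6286592 , 0.04731292, 0.10823804]), np.float64(0.0010187604552129718))
(array([ 0.61241533, -0.00572526,  0.10892496]), np.float64(8.385297527034214e-05))
stand [[0.5273 0.3568 0.095 ]
 [0.4926 0.26
[... 274 characters left out ...]
5 ]] [0.47876611 0.32263599 0.095     ] [np.float64(0.0971), np.float64(0.0747), np.float64(0.0975), np.float64(0.0768)]
(array([0.49306006, 0.26431167, 0.09017275]), np.float64(0.0011209858811538043)) (array([0.45672092, 0.38350009, 0.09209951]), np.float64(0.0014327099974646203))
brush rim top [[0.4898 0.3371 0.195 ]
 [0.4755 0.2956 0.195 ]
 [0.4587 0.3013 0.195 ]]
scene [[0.4836 0.3004 0.195 ]
 [0.488  0.3453 0.195 ]] [[0.4738 0.3006 0.155 ]
 [0.4903 0.3408 0.155 ]]
jar lid [[ 0.49727217 -0.30655925  0.128     ]] [[ 0.49936195 -0.30582373  0.128     ]] (array([ 0.49743225, -0.30748674,  0.1256685 ]), np.float64(9.025460357519792e-06))
[[ 0.5166 -0.3063  0.112 ]
 [ 0.4813 -0.3106  0.112 ]]
```

```bash
cat >> h.py <<'E'
from scipy.spatial.transform import Rotation as Ro
def st():
    o=ctrl.get_obs(); R=Ro.from_euler("xyz",o["eef_rot"]).as_matrix()
    return o,R
def rel(target,yawdeg):
    """tool-frame mm shift with the present axes, rotvec to tool x down, tool y at yaw (mod 180), and shift in final axes"""
    o,R=st(); best=None
    for k in (0,180):
        a=np.radians(yawdeg+k); y=np.array([np.cos(a),np.sin(a),0]); x=np.array([0,0,-1.]); T=np.c_[x,y,np.cross(x,y)]
        rv=Ro.from_matrix(R.T@T).as_rotvec()
        d=np.array(target)-o["ee_pos"]
        print("yaw",yawdeg+k,"rotvec",rv.round(4),"shift now-axes",(R.T@d*1000).round(1),"shift final-axes",(T.T@d*1000).round(1))
def show():
    o,R=st(); print("t",round(o["time_s"],2),"pos",o["ee_pos"].round(4),"F",o["force"].round(2),"grip",round(o["grip_width"]*1000,1),"q",o["qpos"].round(2)); print("tool x",R[:,0].round(4),"y",R[:,1].round(4),"z",R[:,2].round(4))
E
python3 - <<'E'
from h import *
s=cam("scene");t=cam("top")
show()
# purple/red handle ends
print("far purple(+x) handle end top",plane(t,[[188,249]],.03), "scene", plane(s,[[431,286]],.005))
print("near purple bristles: top",plane(t,[[138,355]],.225),"handle",plane(t,[[175,348]],.03)," scene bristles",plane(s,[[474,158]],.225), tri(t,[140,355],s,[474,160]))
print("far purple bristles",plane(t,[[157,235]],.225),plane(s,[[450,235]],.225), tri(t,[157,235],s,[450,236]))
print("wood bristles", tri(t,[147,292],s,[466,192]))
print("red",plane(t,[[75,297]],.225),plane(s,[[531,210]],.225),plane(s,[[499,270]],0.005))
print("oil cap",tri(t,[172,173],s,[429,297]), "ramekin",plane(t,[[130,223]],.045))
rel([.4767,.3228,.3],-20)
E
```

```text
t 0.4 pos [ 0.1791 -0.52    0.2054] F [ 0.52 -0.05  1.06] grip 94.2 q [-1.31  0.3   1.52 -0.    1.32 -0.07]
tool x [-0.e+00  2.e-04 -1.e+00] y [ 3.257e-01 -9.455e-01 -2.000e-04] z [-0.9455 -0.3257 -0.    ]
far purple(+x) handle end top [[0.57998052 0.3033865  0.03      ]] scene [[0.56776808 0.31434568 0.005     ]]
near purple bristles: top [[0.36790222 0.33091994 0.225     ]] handle [[0.36548838 0.32299144 0.03      ]]  scene bristles [[0.37202753 0.32703582 0.225     ]] (array([0.36729891, 0.32984019, 0.21592903]), np.float64(0.0017112197825075693))
far purple bristles [[0.57696952 0.3085432  0.225     ]] [[0.58977889 0.30897626 0.225     ]] (array([0.57974856, 0.31214104, 0.21044115]), np.float64(0.0024548604577141102))
wood bristles (array([0.47534549, 0.32202771, 0.22572016]), np.float64(0.00238849877055988))
red [[0.46690973 0.44672696 0.225     ]] [[0.48033984 0.44936061 0.225     ]] [[0.47607002 0.45780497 0.005     ]]
oil cap (array([0.70493292, 0.29905033, 0.18479094]), np.float64(0.0005170545811980344)) ramekin [[0.63574077 0.42950304 0.045     ]]
yaw -20 rotvec [-8.9e-01 -1.0e-04  1.0e-04] shift now-axes [ -94.5 -699.9 -555.8] shift final-axes [ -94.6   -8.6 -893.7]
yaw 160 rotvec [2.2516e+00 2.0000e-04 1.0000e-04] shift now-axes [ -94.5 -699.9 -555.8] shift final-axes [-94.6   8.6 893.7]
```

Emit:
play_rows(
  deltas=[
    [[-20,-32,-25,0,0,0,55],[-20,-32,-25,0,0,0,55],[-20,-32,-25,0,0,0,55],[-20,-32,-25,0,0,0,55],[-14.5,-32,-25,0,0,0,55],[0,-32,-25,0,0,0,55],[0,-32,-25,0,0,0,55],[0,-32,-25,0,0,0,55],[0,-32,-25,0,0,0,55],[0,-32,-25,0,0,0,55]],
  ],
)

```text
time_s: 1.4
ee_pos: [0.3113, -0.1345, 0.3002]
eef_rot: [2.271, 1.57, -0.539]
force: [1.0, 0.0, 0.4]
grip_width: 0.0549
```

Emit:
play_rows(
  deltas=[
    [[0,-32,-25,0,0,0,55],[0,-32,-25,0,0,0,55],[0,-32,-25,0,0,0,55],[0,-32,-25,0,0,0,55],[0,-32,-25,0,0,0,55],[0,-32,-25,0,0,0,55],[0,-32,-25,0,0,0,55],[0,-32,-25,0,0,0,55],[0,-32,-25,0,0,0,55],[0,-32,-25,0,0,0,55]],
  ],
)

```text
time_s: 2.4
ee_pos: [0.4436, 0.2498, 0.3]
eef_rot: [2.93, 1.571, 0.121]
force: [1.1, 0.0, -0.0]
grip_width: 0.0547
```

Emit:
play_rows(
  deltas=[
    [[0,-30,-28,0,0,0,55],[0,-30,-28,0,0,0,55],[0,0,0,-0.148,0,0,55],[0,0,0,-0.148,0,0,55],[0,0,0,-0.148,0,0,55],[0,0,0,-0.148,0,0,55],[0,0,0,-0.148,0,0,55],[0,0,0,-0.15,0,0,55],[0,0,0,0,0,0,55],[0,0,0,0,0,0,55]],
  ],
)

```text
time_s: 3.4
ee_pos: [0.4768, 0.3229, 0.2999]
eef_rot: [-1.042, 1.571, -2.967]
force: [0.1, 0.4, -0.2]
grip_width: 0.0554
```

Run:
```python
from h import *
s=cam("scene");t=cam("top");show()
rel([.4767,.3228,.3],-20)
crop(s,360,60,560,290,3,"b1.png");crop(t,60,190,300,400,3,"b2.png")
o,R=st()
print("tcp px",proj(s,[o["ee_pos"]]),proj(t,[o["ee_pos"]]))
```

```text
t 3.5 pos [0.4768 0.3229 0.2999] F [ 0.11 -0.35 -0.2 ] grip 55.2 q [ 0.53  0.31  1.29 -0.    1.54  0.88]
tool x [-0. -0. -1.] y [ 0.9385 -0.3454 -0.    ] z [-0.3454 -0.9385  0.    ]
yaw -20 rotvec [-0.0035  0.      0.    ] shift now-axes [-0.1 -0.1  0.2] shift final-axes [-0.1 -0.1  0.2]
yaw 160 rotvec [ 3.138  0.    -0.   ] shift now-axes [-0.1 -0.1  0.2] shift final-axes [-0.1  0.1 -0.2]
tcp px [[476.21281391 165.72656234]] [[129.47183529 288.91939915]]
```

View pics/b1.png

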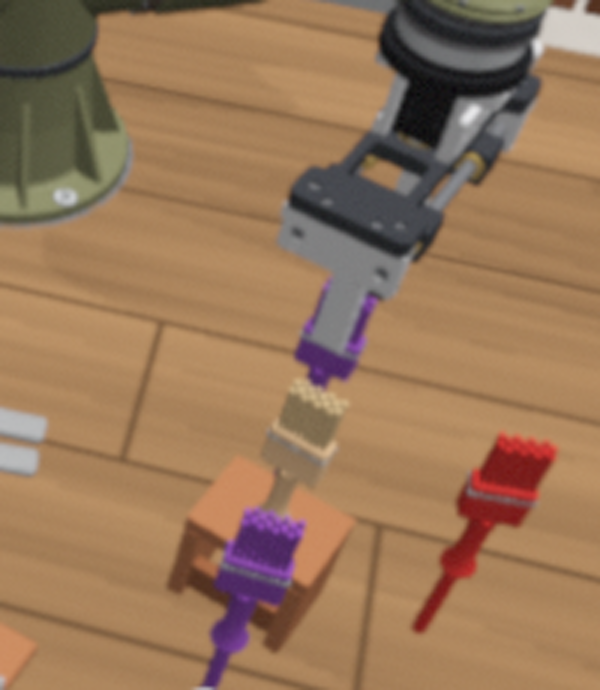

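View pics/b2.png

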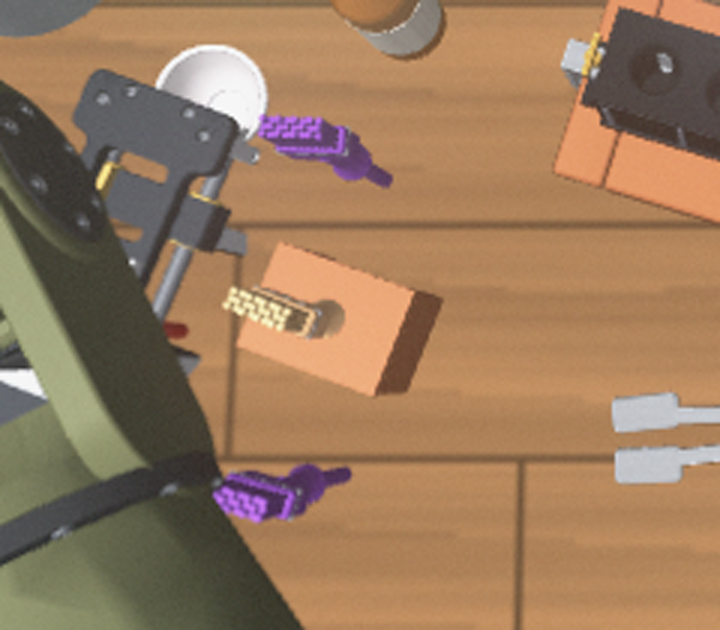

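Run:
```python
from h import *
s=cam("scene");t=cam("top");o,R=st();p=o["ee_pos"]
w=o["grip_width"]/2
for n,c,(x0,y0),k in(("scene",s,(360,60),5),("top",t,(60,190),5)):
    P=[p+R@np.array([0,a,b])for a in(w,w+.0125,-w,-w-.0125) for b in(-.008,.008)]
    q=proj(c,P); im=c["img"][:,:,::-1].copy(); 
    m=q.mean(0); x0=int(max(0,m[0]-60));y0=int(m[1]-60)
    im=cv2.resize(im[y0:y0+120,x0:x0+120],None,fx=k,fy=k,interpolation=2)
    for i,a in enumerate(q): cv2.circle(im,tuple(int(v) for v in ((a-[x0,y0]+.5)*k-.5)),2,(0,255,255) if i<4 else (0,255,0),-1)
    cv2.imwrite(f"pics/c_{n}.png",im)
```

```text
(no output)
```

View pics/c_scene.png

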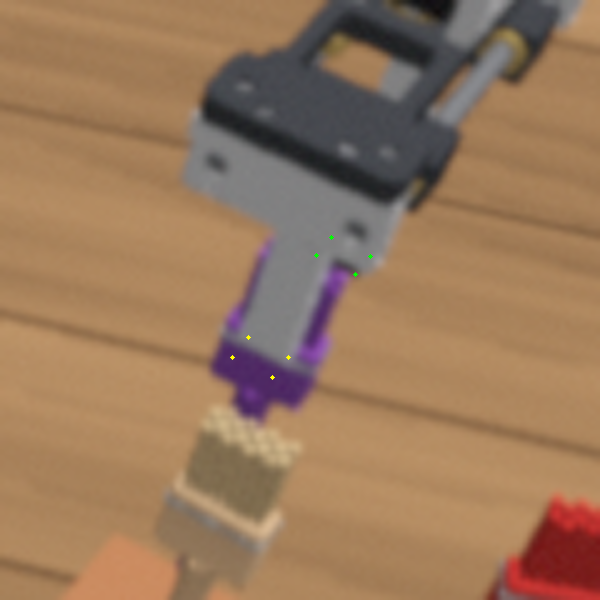

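View pics/c_top.png

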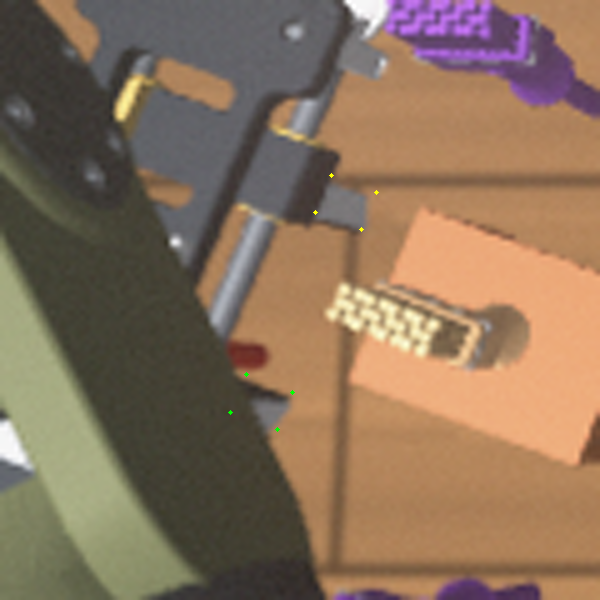

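Scene crop: finger tips are above the brush, clear of it. In the top view the modelled finger edges agree with the picture to within about 1 px, so I trust that camera more. Now I descend and look again.

Emit:
play_rows(
  deltas=[
    [[20,-1,0.4,0,0,0,55],[20,0,0,0,0,0,55],[20,0,0,0,0,0,55],[20,0,0,0,0,0,55],[20,0,0,0,0,0,55],[20,0,0,0,0,0,55],[16,0,0,0,0,0,55],[10,0,0,0,0,0,55],[0,0,0,0,0,0,55]],
  ],
)

```text
time_s: 4.5
ee_pos: [0.4754, 0.3227, 0.1529]
eef_rot: [-0.691, 1.569, -2.612]
force: [-0.9, 0.0, -0.2]
grip_width: 0.0551
```

Run:
```python
from h import *
s=cam("scene");t=cam("top");show()
crop(s,400,100,520,270,4,"d1.png");crop(t,90,240,220,340,5,"d2.png")
```

```text
t 4.6 pos [0.476  0.323  0.1546] F [0.12 0.79 0.66] grip 55.1 q [ 0.53  0.4   1.51 -0.    1.23  0.88]
tool x [ 6.e-04  3.e-04 -1.e+00] y [ 9.396e-01 -3.424e-01  4.000e-04] z [-3.424e-01 -9.396e-01 -5.000e-04]
```

View pics/d1.png

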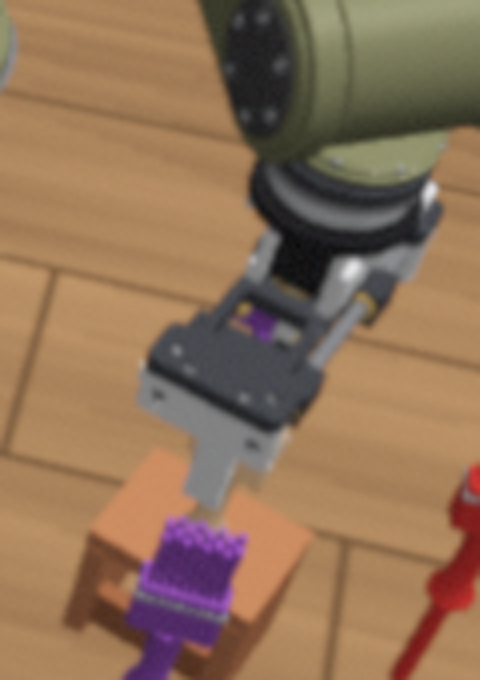

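View pics/d2.png

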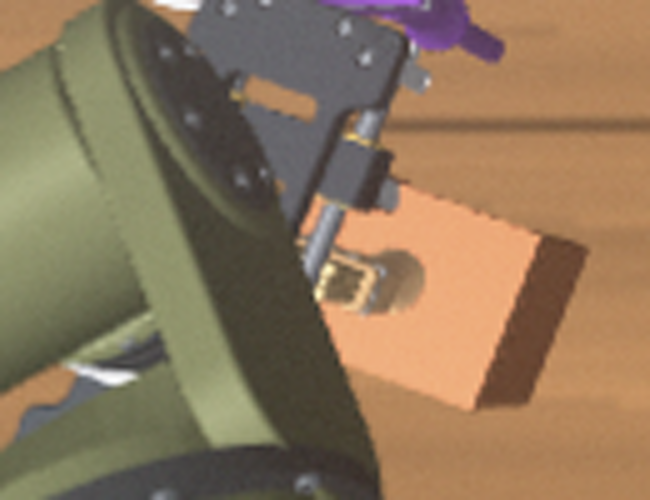

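The fingers straddle the head block, with the brush between them and the purple brushes clear. Close with a moderate grip.

Emit:
play_rows(
  deltas=[
    [[0,0,0,0,0,0,30],[0,0,0,0,0,0,22],[0,0,0,0,0,0,17],[0,0,0,0,0,0,10],[0,0,0,0,0,0,10],[0,0,0,0,0,0,10],[0,0,0,0,0,0,10]],
  ],
  grip_force=25,
)

```text
time_s: 5.3
ee_pos: [0.4758, 0.3229, 0.154]
eef_rot: [2.409, 1.571, 0.489]
force: [0.1, 0.5, 1.3]
grip_width: 0.0179
```

Run:
```python
from h import *
for i in range(3): cam("top")
show()
```

```text
t 5.45 pos [0.4757 0.3229 0.154 ] F [-0.1  -0.3   1.19] grip 17.6 q [0.53 0.4  1.51 0.   1.23 0.88]
tool x [ 1.e-04  1.e-04 -1.e+00] y [ 0.9397 -0.342   0.    ] z [-3.420e-01 -9.397e-01 -1.000e-04]
```

Emit:
play_rows(
  deltas=[
    [[-5,0,0,0,0,0,10],[-10,0,0,0,0,0,10],[-15,0,0,0,0,0,10],[-20,0,0,0,0,0,10],[-20,0,0,0,0,0,10],[-20,0,0,0,0,0,10],[-20,0,0,0,0,0,10],[-20,0,0,0,0,0,10],[-20,0,0,0,0,0,10],[0,0,0,0,0,0,10]],
  ],
)

```text
time_s: 6.45
ee_pos: [0.4762, 0.3232, 0.3072]
eef_rot: [2.454, 1.566, 0.534]
force: [0.4, 0.7, -0.7]
grip_width: 0.0179
```

Run:
```python
from h import *
s=cam("scene");t=cam("top");show()
crop(s,400,40,540,240,4,"e1.png");crop(t,70,240,230,360,5,"e2.png")
o,R=st();tip=o["ee_pos"]-[0,0,.149]
print(proj(s,[tip]),proj(t,[tip]))
```

```text
t 6.55 pos [0.4757 0.3229 0.3038] F [-0.09 -0.82 -1.05] grip 17.8 q [ 0.53  0.3   1.29 -0.    1.55  0.88]
tool x [ 2.e-04  1.e-04 -1.e+00] y [ 9.397e-01 -3.419e-01  1.000e-04] z [-3.419e-01 -9.397e-01 -2.000e-04]
[[456.95914424 214.92926158]] [[158.83629489 293.76370108]]
```

View pics/e1.png

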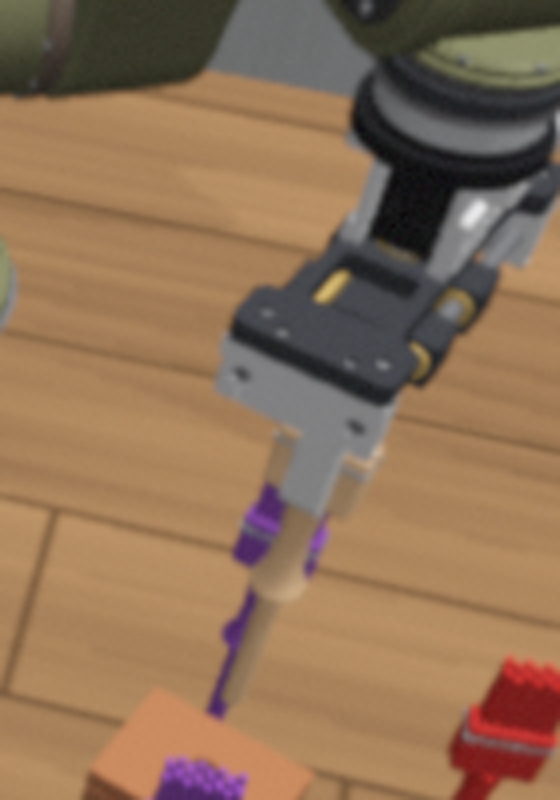

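View pics/e2.png

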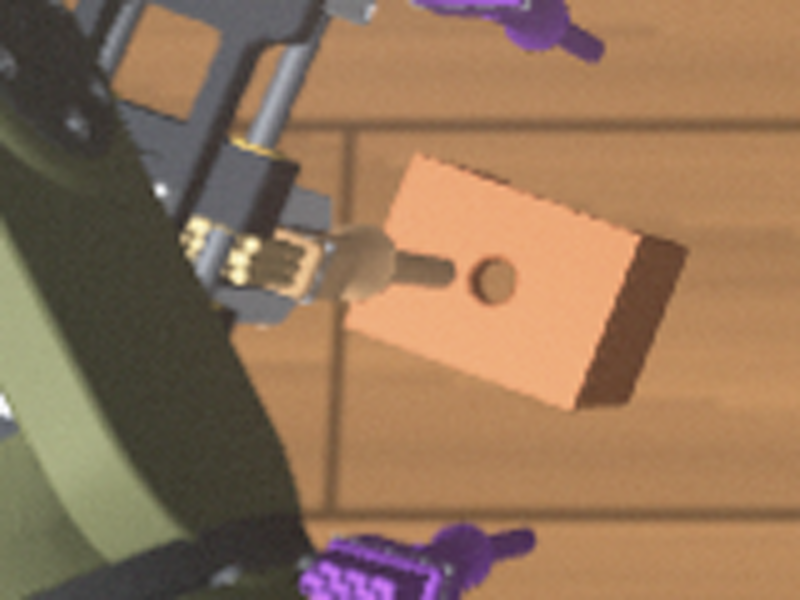

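The brush is held centred and upright: the tip is seen at scene (457.5,216) and top (160,294), against predicted (457,215) and (159,294). On to well4, coming to a stop above it.

Emit:
play_rows(
  deltas=[
    [[0,10,20,0,0,0,10],[0,30,30,0,0,0,10],[0,33,30,0,0,0,10],[0,33,25,0,0,0,10],[0,33,20,0,0,0,10],[0,33,15,0,0,0,10],[0,32,7.3,0,0,0,10],[0,20,5,0,0,0,10],[0,10,0,0,0,0,10],[0,0,0,0,0,0,10]],
  ],
)

```text
time_s: 7.55
ee_pos: [0.644, 0.099, 0.3017]
eef_rot: [-1.107, 1.568, -3.028]
force: [0.2, 0.4, -1.6]
grip_width: 0.0178
```

Run:
```python
from h import *
for i in range(3): cam("top")
s=cam("scene");t=cam("top");show()
crop(s,270,170,410,310,5,"f1.png");crop(t,190,160,330,280,5,"f2.png")
o,R=st();tip=o["ee_pos"]-[0,0,.149]
print(proj(s,[tip]),proj(t,[tip]))
rel([.6435,.0998,.304],-20)
```

```text
t 7.8 pos [0.643  0.1003 0.304 ] F [ 0.39 -0.21 -0.13] grip 17.8 q [0.1  0.49 1.03 0.   1.62 0.45]
tool x [-0.  0. -1.] y [ 0.9399 -0.3414 -0.    ] z [-0.3414 -0.9399 -0.    ]
[[331.80889524 249.90827653]] [[276.41561829 208.02877972]]
yaw -20 rotvec [ 0.0007 -0.      0.    ] shift now-axes [0.  0.6 0.3] shift final-axes [0.  0.6 0.3]
yaw 160 rotvec [-3.1409e+00 -1.0000e-04 -1.0000e-04] shift now-axes [0.  0.6 0.3] shift final-axes [ 0.  -0.6 -0.3]
```

View pics/f1.png

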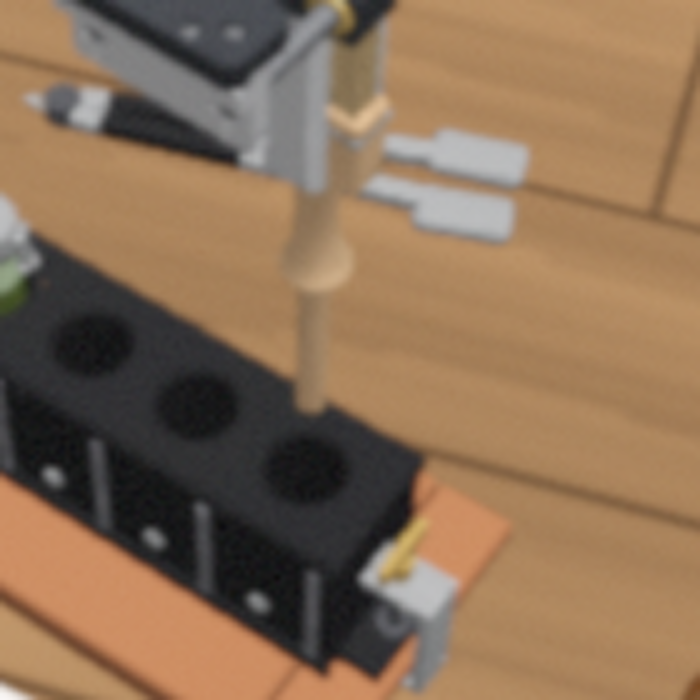

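View pics/f2.png

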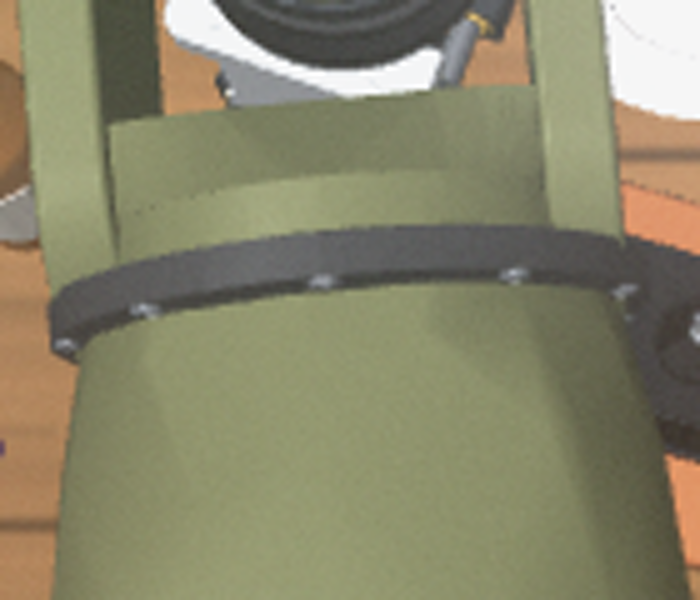

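The brush tip is at scene (332,252), over well4 as predicted, and the scene camera reads about 1 px low. Lower to just above rubber-foot height.

Emit:
play_rows(
  deltas=[
    [[5,0.5,0,0,0,0,10],[15,0,0,0,0,0,10],[15,0,0,0,0,0,10],[15,0,0,0,0,0,10],[15,0,0,0,0,0,10],[15,0,0,0,0,0,10],[12,0,0,0,0,0,10],[7,0,0,0,0,0,10],[4,0,0,0,0,0,10],[0,0,0,0,0,0,10]],
  ],
)

```text
time_s: 8.8
ee_pos: [0.644, 0.0996, 0.2008]
eef_rot: [-1.1, 1.571, -3.02]
force: [-0.5, -0.7, -0.2]
grip_width: 0.0177
```

Emit:
play_rows(
  deltas=[
    [[2,0,0,0,0,0,10],[2,0,0,0,0,0,10],[1,0,0,0,0,0,10],[0,0,0,0,0,0,10],[0,0,0,0,0,0,10]],
  ],
)

```text
time_s: 9.3
ee_pos: [0.644, 0.0996, 0.196]
eef_rot: [2.203, 1.571, 0.283]
force: [-0.1, 0.6, 0.1]
grip_width: 0.0177
```

Now slow steps across foot height (contact expected at TCP ≈ 0.193 if a foot is there).

Emit:
play_rows(
  deltas=[
    [[1,0,0,0,0,0,10],[1,0,0,0,0,0,10],[1,0,0,0,0,0,10],[0.5,0,0,0,0,0,10],[0,0,0,0,0,0,10]],
  ],
)

```text
time_s: 9.8
ee_pos: [0.644, 0.0996, 0.1923]
eef_rot: [-1.138, 1.571, -3.058]
force: [0.1, -0.5, 0.2]
grip_width: 0.018
```

Run:
```python
from h import *
for i in range(3): cam("top"); show()
```

```text
t 9.85 pos [0.644  0.0996 0.1924] F [-0.02 -0.13 -0.17] grip 18.2 q [ 0.1   0.54  1.21 -0.    1.39  0.45]
tool x [-0. -0. -1.] y [ 0.9397 -0.3419 -0.    ] z [-0.3419 -0.9397  0.    ]
t 9.9 pos [0.644  0.0996 0.1924] F [-0.22  0.99 -0.44] grip 17.8 q [0.1  0.54 1.21 0.   1.39 0.45]
tool x [-0.  0. -1.] y [ 0.9397 -0.3419 -0.    ] z [-0.3419 -0.9397  0.    ]
t 9.95 pos [0.644  0.0996 0.1925] F [-0.26  0.32 -0.95] grip 17.7 q [ 0.1   0.54  1.21 -0.    1.39  0.45]
tool x [ 1.e-04 -0.e+00 -1.e+00] y [ 9.397e-01 -3.420e-01  1.000e-04] z [-0.342  -0.9397 -0.    ]
```

Emit:
play_rows(
  deltas=[
    [[0.7,0,0,0,0,0,10],[0.7,0,0,0,0,0,10],[0,0,0,0,0,0,10],[0,0,0,0,0,0,10]],
  ],
)

```text
time_s: 10.35
ee_pos: [0.644, 0.0996, 0.191]
eef_rot: [-1.336, 1.571, 3.027]
force: [-0.7, 1.1, -0.7]
grip_width: 0.0178
```

Emit:
play_rows(
  deltas=[
    [[0.7,0,0,0,0,0,10],[0.7,0,0,0,0,0,10],[0,0,0,0,0,0,10],[0,0,0,0,0,0,10]],
  ],
)

```text
time_s: 10.75
ee_pos: [0.644, 0.0996, 0.1896]
eef_rot: [-1.015, 1.571, -2.934]
force: [-0.5, 0.3, -0.4]
grip_width: 0.018
```

Emit:
play_rows(
  deltas=[
    [[1,0,0,0,0,0,10],[1,0,0,0,0,0,10],[1,0,0,0,0,0,10],[0,0,0,0,0,0,10]],
  ],
)

```text
time_s: 11.15
ee_pos: [0.6439, 0.0996, 0.1864]
eef_rot: [-1.18, 1.57, -3.1]
force: [0.4, 0.3, -0.5]
grip_width: 0.0176
```

Emit:
play_rows(
  deltas=[
    [[1,0,0,0,0,0,10],[1,0,0,0,0,0,10],[1,0,0,0,0,0,10],[0,0,0,0,0,0,10]],
  ],
)

```text
time_s: 11.55
ee_pos: [0.6439, 0.0996, 0.1834]
eef_rot: [-1.12, 1.57, -3.04]
force: [-0.5, 0.1, -0.6]
grip_width: 0.0178
```

Emit:
play_rows(
  deltas=[
    [[1,0,0,0,0,0,10],[1,0,0,0,0,0,10],[0,0,0,0,0,0,10],[0,0,0,0,0,0,10]],
  ],
)

```text
time_s: 11.95
ee_pos: [0.644, 0.0996, 0.1816]
eef_rot: [-0.788, 1.571, -2.708]
force: [0.7, -1.5, -1.5]
grip_width: 0.0178
```

Emit:
play_rows(
  deltas=[
    [[0.7,0,0,0,0,0,10],[0.7,0,0,0,0,0,10],[0,0,0,0,0,0,10],[0,0,0,0,0,0,10]],
  ],
)

```text
time_s: 12.35
ee_pos: [0.644, 0.0996, 0.1802]
eef_rot: [-1.407, 1.571, 2.957]
force: [0.5, 0.5, -0.2]
grip_width: 0.0182
```

Emit:
play_rows(
  deltas=[
    [[0.7,0,0,0,0,0,10],[0,0,0,0,0,0,10],[0,0,0,0,0,0,10]],
  ],
)

```text
time_s: 12.65
ee_pos: [0.644, 0.0996, 0.1795]
eef_rot: [-1.056, 1.571, -2.976]
force: [-0.4, 0.4, -1.3]
grip_width: 0.0179
```

Emit:
play_rows(
  deltas=[
    [[0.6,0,0,0,0,0,10],[0,0,0,0,0,0,10],[0,0,0,0,0,0,10]],
  ],
)

```text
time_s: 12.95
ee_pos: [0.644, 0.0996, 0.179]
eef_rot: [2.454, 1.571, 0.534]
force: [0.2, -0.1, -1.0]
grip_width: 0.018
```

Emit:
play_rows(
  deltas=[
    [[0.5,0,0,0,0,0,10],[0,0,0,0,0,0,10],[0,0,0,0,0,0,10]],
  ],
)

```text
time_s: 13.25
ee_pos: [0.6441, 0.0996, 0.1787]
eef_rot: [2.027, 1.57, 0.107]
force: [-0.9, 0.2, 1.7]
grip_width: 0.0178
```

Emit:
play_rows(
  deltas=[
    [[0.5,0,0,0,0,0,10],[0,0,0,0,0,0,10],[0,0,0,0,0,0,10]],
  ],
)

```text
time_s: 13.55
ee_pos: [0.6441, 0.0996, 0.1783]
eef_rot: [2.035, 1.57, 0.115]
force: [-1.1, 0.3, 3.9]
grip_width: 0.0179
```

Run:
```python
from h import *
a=[]
for i in range(6): cam("top"); o=ctrl.get_obs(); a.append(np.r_[o["force"],o["ee_pos"]])
print(np.mean(a,0).round(4),np.std(a,0).round(2))
```

```text
[-0.9143  0.0236  5.1179  0.6441  0.0996  0.1782] [0.53 0.21 0.47 0.   0.   0.  ]
```

Contact builds at TCP 0.1788, so the tip is at 30 mm with 5 N. That is the bare floor, not a foot at 44 mm, so well4 is the empty one. Withdraw and return to the stand.

Emit:
play_rows(
  deltas=[
    [[-4,0,0,0,0,0,10],[-10,0,0,0,0,0,10],[-18,0,0,0,0,0,10],[-20,0,0,0,0,0,10],[-20,0,0,0,0,0,10],[-20,0,0,0,0,0,10],[-20,0,0,0,0,0,10],[-14,0,0,0,0,0,10]],
  ],
)

```text
time_s: 14.65
ee_pos: [0.644, 0.0996, 0.3059]
eef_rot: [2.055, 1.57, 0.136]
force: [-0.1, 0.2, -1.2]
grip_width: 0.018
```

Emit:
play_rows(
  deltas=[
    [[0,-10,0,0,0,0,10],[0,-25,-5,0,0,0,10],[0,-32,-7,0,0,0,10],[0,-33,-15,0,0,0,10],[0,-33,-20,0,0,0,10],[0,-33,-25,0,0,0,10],[0,-33,-30,0,0,0,10],[0,-25,-25,0,0,0,10],[0,-10,-20,0,0,0,10],[0,0,-5,0,0,0,10]],
  ],
)

```text
time_s: 15.65
ee_pos: [0.4752, 0.3244, 0.3043]
eef_rot: [-2.79, 1.571, 1.576]
force: [0.3, -0.7, -0.7]
grip_width: 0.018
```

Run:
```python
from h import *
for i in range(4): cam("top")
s=cam("scene");t=cam("top");show()
crop(s,400,40,540,240,4,"g1.png");crop(t,70,240,230,360,5,"g2.png")
o,R=st();tip=o["ee_pos"]-[0,0,.149]
print(proj(s,[tip]),proj(t,[tip]))
rel([.4757,.3229,.304],-20)
print("hole top",plane(t,[[ (493+.5)/5-.5+70,(281+.5)/5-.5+240]],.095))
```

```text
t 15.95 pos [0.4765 0.3215 0.3041] F [-0.01 -0.06 -1.32] grip 17.8 q [ 0.53  0.3   1.29 -0.    1.55  0.88]
tool x [ 1.e-04 -1.e-04 -1.e+00] y [ 9.393e-01 -3.432e-01  1.000e-04] z [-3.432e-01 -9.393e-01  1.000e-04]
[[456.27099275 214.97400899]] [[159.54058853 293.30193117]]
yaw -20 rotvec [-0.0013  0.0001 -0.0001] shift now-axes [ 0.1 -1.3 -1.1] shift final-axes [ 0.1 -1.3 -1.1]
yaw 160 rotvec [ 3.1403e+00 -2.0000e-04 -1.0000e-04] shift now-axes [ 0.1 -1.3 -1.1] shift final-axes [0.1 1.3 1.1]
hole top [[0.47422101 0.32290003 0.095     ]]
```

View pics/g1.png

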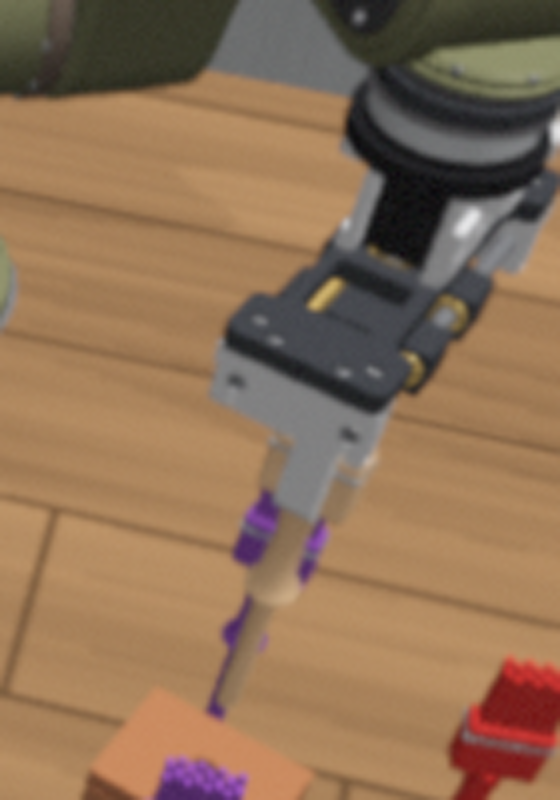

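View pics/g2.png

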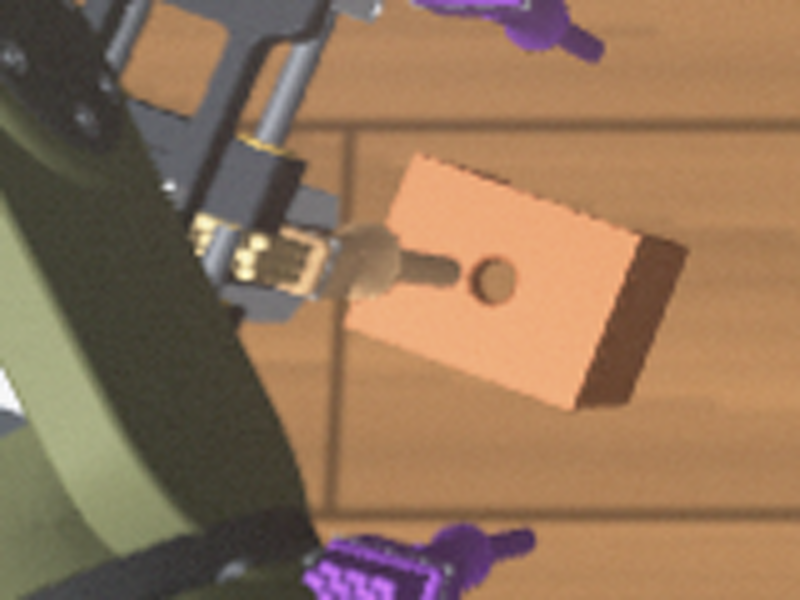

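Emit:
play_rows(
  deltas=[
    [[5,-1.7,-0.9,0,0,0,10],[12,0,0,0,0,0,10],[15,0,0,0,0,0,10],[12,0,0,0,0,0,10],[6,0,0,0,0,0,10],[3,0,0,0,0,0,10],[0,0,0,0,0,0,10],[0,0,0,0,0,0,10],[0,0,0,0,0,0,10]],
  ],
)

```text
time_s: 16.85
ee_pos: [0.4749, 0.324, 0.2515]
eef_rot: [2.48, 1.57, 0.561]
force: [-0.2, -0.2, -1.1]
grip_width: 0.0176
```

Run:
```python
from h import *
s=cam("scene");t=cam("top");show()
crop(s,410,130,510,250,5,"i1.png");crop(t,110,250,220,340,7,"i2.png")
```

```text
t 16.95 pos [0.4749 0.3239 0.2513] F [-0.25  0.6  -0.69] grip 17.9 q [0.53 0.33 1.38 0.   1.43 0.88]
tool x [ 5.e-04  3.e-04 -1.e+00] y [ 9.397e-01 -3.419e-01  4.000e-04] z [-3.419e-01 -9.397e-01 -5.000e-04]
```

View pics/i2.png

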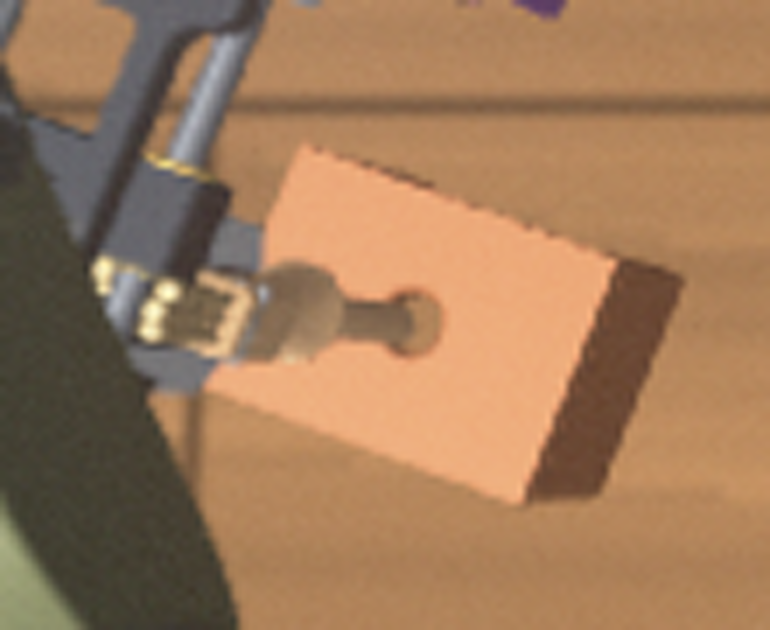

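The tip is over the hole (top crop 395,325 against hole 412,322, with the tip still 7 mm above). I'll correct 1 mm towards the pick-up position and insert.

Emit:
play_rows(
  deltas=[
    [[0,0.8,0.8,0,0,0,10],[4,0,0,0,0,0,10],[5,0,0,0,0,0,10],[5,0,0,0,0,0,10],[3,0,0,0,0,0,10],[0,0,0,0,0,0,10],[0,0,0,0,0,0,10]],
  ],
)

```text
time_s: 17.65
ee_pos: [0.4753, 0.3229, 0.234]
eef_rot: [2.901, 1.571, 0.981]
force: [0.8, 0.2, -0.4]
grip_width: 0.0177
```

Run:
```python
from h import *
t=cam("top");show()
crop(t,110,250,220,340,7,"j2.png")
```

```text
t 17.7 pos [0.4754 0.3229 0.2341] F [ 0.58 -0.11 -0.81] grip 18.0 q [ 0.53  0.34  1.41 -0.    1.4   0.88]
tool x [ 2.e-04  1.e-04 -1.e+00] y [ 9.397e-01 -3.420e-01  2.000e-04] z [-3.420e-01 -9.397e-01 -2.000e-04]
```

View pics/j2.png

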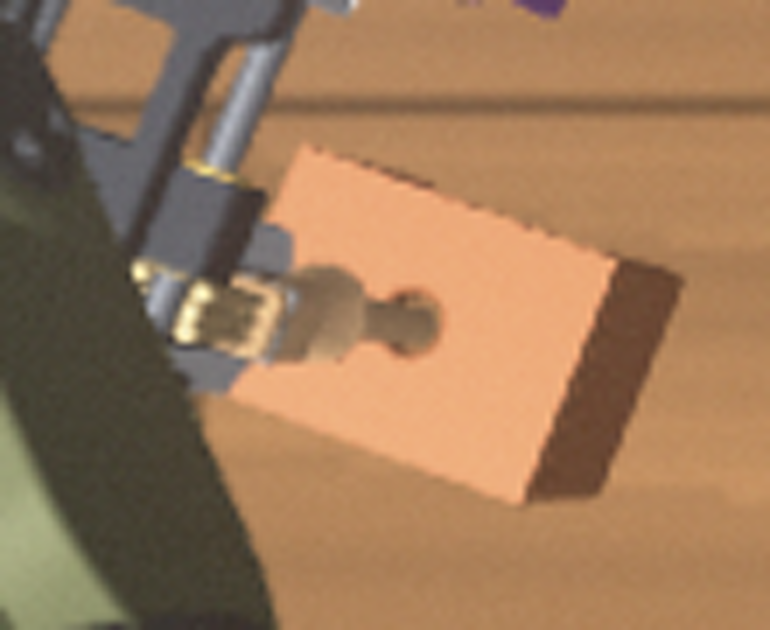

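The handle end is in the hole. Lower until nearly seated.

Emit:
play_rows(
  deltas=[
    [[8,0,0,0,0,0,10],[12,0,0,0,0,0,10],[14,0,0,0,0,0,10],[14,0,0,0,0,0,10],[12,0,0,0,0,0,10],[10,0,0,0,0,0,10],[5,0,0,0,0,0,10],[3,0,0,0,0,0,10],[0,0,0,0,0,0,10],[0,0,0,0,0,0,10]],
  ],
)

```text
time_s: 18.7
ee_pos: [0.4755, 0.323, 0.1564]
eef_rot: [2.448, 1.57, 0.529]
force: [-0.5, 0.1, -0.4]
grip_width: 0.018
```

Emit:
play_rows(
  deltas=[
    [[1,0,0,0,0,0,10],[0,0,0,0,0,0,10],[0,0,0,0,0,0,10],[0,0,0,0,0,0,10]],
  ],
)

```text
time_s: 19.1
ee_pos: [0.4753, 0.3229, 0.155]
eef_rot: [2.581, 1.571, 0.661]
force: [0.5, -0.7, -0.8]
grip_width: 0.0179
```

Within a millimetre of its seat. One more small step, then release slowly.

Emit:
play_rows(
  deltas=[
    [[0.8,0,0,0,0,0,10],[0,0,0,0,0,0,10],[0,0,0,0,0,0,20],[0,0,0,0,0,0,24],[0,0,0,0,0,0,32],[0,0,0,0,0,0,45],[0,0,0,0,0,0,52],[0,0,0,0,0,0,52]],
  ],
)

```text
time_s: 19.9
ee_pos: [0.4753, 0.3229, 0.1542]
eef_rot: [2.898, 1.571, 0.979]
force: [-0.0, 0.3, 0.4]
grip_width: 0.051
```

Emit:
play_rows(
  deltas=[
    [[-5,0,0,0,0,0,52],[-10,0,0,0,0,0,52],[-20,0,0,0,0,0,52],[-25,0,0,0,0,0,52],[-25,0,0,0,0,0,52],[-25,0,0,0,0,0,52],[-25,0,0,0,0,0,52],[-15,0,0,0,0,0,52],[0,0,0,0,0,0,52]],
  ],
)

```text
time_s: 20.8
ee_pos: [0.4757, 0.3231, 0.3071]
eef_rot: [2.455, 1.566, 0.535]
force: [-0.8, 0.2, 0.0]
grip_width: 0.0519
```

Run:
```python
from h import *
s=cam("scene");t=cam("top");show()
a=cv2.resize(s["img"][145:285,410:510,::-1],None,fx=4,fy=4);b=cv2.resize(t["img"][255:335,110:210,::-1],None,fx=4,fy=4)
o=np.zeros((560,800,3),np.uint8);o[:,:400]=a;o[:320,400:]=b;cv2.imwrite("pics/k.png",o)
rel([.4978,-.3068,.3],-83)
```

```text
t 20.9 pos [0.4752 0.3228 0.304 ] F [-0.54  0.12 -0.1 ] grip 51.6 q [0.53 0.3  1.29 0.   1.55 0.88]
tool x [ 1.e-04  0.e+00 -1.e+00] y [ 0.9397 -0.342   0.    ] z [-3.420e-01 -9.397e-01 -1.000e-04]
yaw -83 rotvec [ 1.0996e+00 -1.0000e-04 -0.0000e+00] shift now-axes [  4.  236.5 583.9] shift final-axes [  4.  627.6  54.3]
yaw 97 rotvec [-2.042e+00  0.000e+00 -1.000e-04] shift now-axes [  4.  236.5 583.9] shift final-axes [   4.  -627.6  -54.3]
```

View pics/k.png

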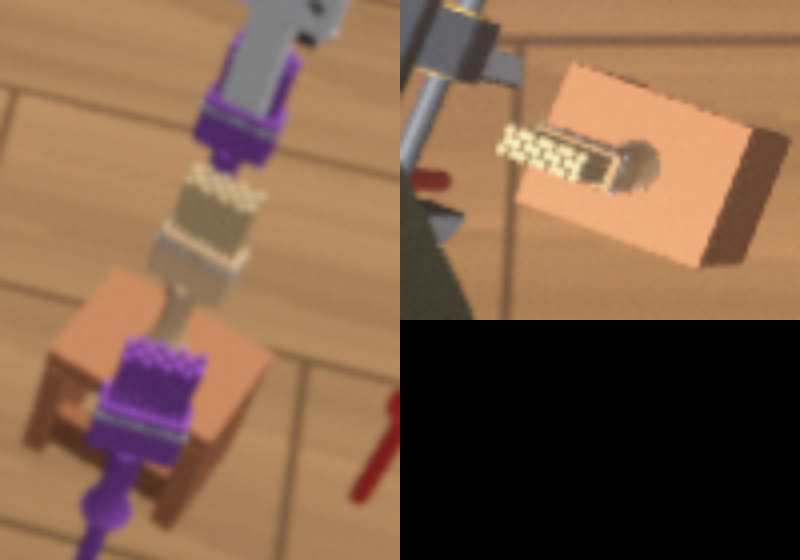

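The brush hangs in its stand as it did at first (scene crop 200,230). Now to the loose jar.

Emit:
play_rows(
  deltas=[
    [[0,7,18,0,0,0,60],[0,15,38,0,0,0,60],[0,16,40,0,0,0,60],[0,16,40,0,0,0,60],[0,16,40,0,0,0,60],[0,16,40,0,0,0,60],[0,16,40,0,0,0,60],[0,16,40,0,0,0,60],[0,16,40,0,0,0,60],[0,16,40,0,0,0,60]],
  ],
)

```text
time_s: 21.9
ee_pos: [0.4871, -0.0835, 0.3032]
eef_rot: [-1.461, 1.569, 2.902]
force: [1.0, -0.3, 0.6]
grip_width: 0.0599
```

Emit:
play_rows(
  deltas=[
    [[0,16,40,0,0,0,60],[0,16,40,0,0,0,60],[0,16,40,0,0,0,60],[0,16,40,0,0,0,60],[0,16,40,0,0,0,60],[0,16,40,0,0,0,60],[0,0,0,0.14,0,0,60],[0,0,0,0.14,0,0,60],[0,0,0,0.14,0,0,60],[0,0,0,0.14,0,0,60]],
  ],
)

```text
time_s: 22.9
ee_pos: [0.4955, -0.3401, 0.3027]
eef_rot: [-1.311, 1.569, 2.487]
force: [-0.5, 0.3, -0.1]
grip_width: 0.0597
```

Emit:
play_rows(
  deltas=[
    [[0,0,0,0.14,0,0,60],[0,0,0,0.14,0,0,60],[0,0,0,0.14,0,0,60],[0,0,0,0.12,0,0,60],[0,0,0,0,0,0,60],[0,0,0,0,0,0,60],[0,0,0,0,0,0,60],[0,0,0,0,0,0,60]],
  ],
)

```text
time_s: 23.7
ee_pos: [0.4958, -0.3401, 0.3039]
eef_rot: [-0.796, 1.57, 2.469]
force: [0.5, -0.6, -0.5]
grip_width: 0.0599
```

Run:
```python
from h import *
s=cam("scene");t=cam("top");show()
rel([.4976,-.3068,.3],-83)
crop(s,130,90,270,230,4,"l1.png");crop(t,400,200,560,340,4,"l2.png")
```

```text
t 23.8 pos [ 0.4958 -0.3401  0.3041] F [ 0.24 -1.04 -0.69] grip 60.0 q [-0.66  0.37  1.21  0.    1.57  0.79]
tool x [-0.e+00  1.e-04 -1.e+00] y [ 1.225e-01 -9.925e-01 -1.000e-04] z [-0.9925 -0.1225  0.    ]
yaw -83 rotvec [0.0006 0.     0.0001] shift now-axes [  4.1 -32.8  -5.8] shift final-axes [  4.1 -32.8  -5.8]
yaw 97 rotvec [-3.141e+00 -1.000e-04  0.000e+00] shift now-axes [  4.1 -32.8  -5.8] shift final-axes [ 4.1 32.8  5.8]
```

View pics/l1.png

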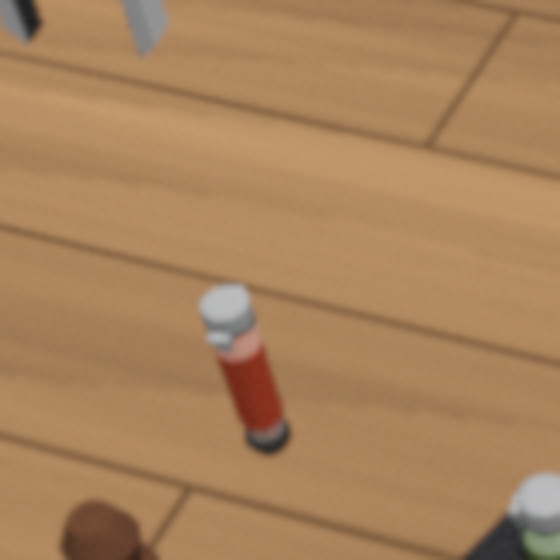

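View pics/l2.png

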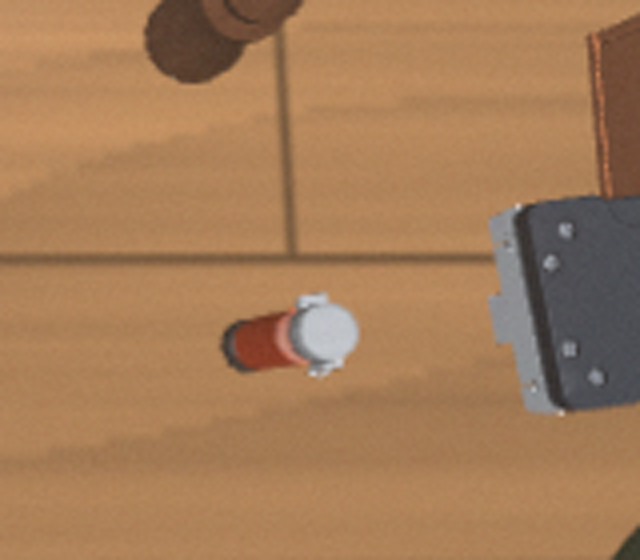

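Emit:
play_rows(
  deltas=[
    [[0,-12,-3,0,0,0,60],[0,-15,-2.8,0,0,0,60],[15,-5.8,0,0,0,0,60],[25,0,0,0,0,0,60],[25,0,0,0,0,0,60],[25,0,0,0,0,0,60],[20,0,0,0,0,0,60],[15,0,0,0,0,0,60],[10,0,0,0,0,0,60],[0,0,0,0,0,0,60]],
  ],
)

```text
time_s: 24.8
ee_pos: [0.4974, -0.3059, 0.1682]
eef_rot: [-0.779, 1.569, 2.485]
force: [0.4, 0.3, 0.1]
grip_width: 0.0596
```

Run:
```python
from h import *
for i in range(3): cam("top")
s=cam("scene");t=cam("top");show()
rel([.4976,-.3068,.091],-83)
crop(s,130,90,270,230,4,"m1.png");crop(t,400,200,560,340,4,"m2.png")
o,R=st();p=o["ee_pos"];print(proj(s,[p]),proj(t,[p]))
```

```text
t 25.05 pos [ 0.4979 -0.307   0.1701] F [0.11 1.02 0.36] grip 60.5 q [-0.62  0.41  1.46  0.    1.27  0.83]
tool x [ 1.2e-03 -8.0e-04 -1.0e+00] y [ 1.215e-01 -9.926e-01  9.000e-04] z [-0.9926 -0.1215 -0.0011]
yaw -83 rotvec [-0.0003 -0.0011 -0.0009] shift now-axes [79.1 -0.3  0.3] shift final-axes [79.1 -0.2  0.3]
yaw 97 rotvec [ 3.1413e+00 -1.4000e-03  1.7000e-03] shift now-axes [79.1 -0.3  0.3] shift final-axes [79.1  0.2 -0.3]
[[181.51694108 150.57105132]] [[490.51720476 281.08754361]]
```

View pics/m1.png

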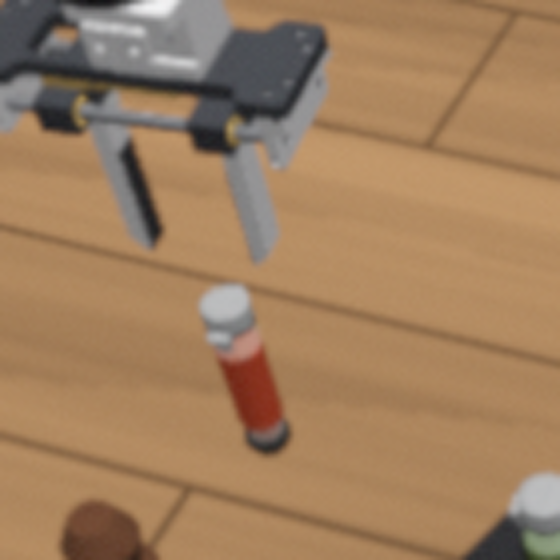

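View pics/m2.png

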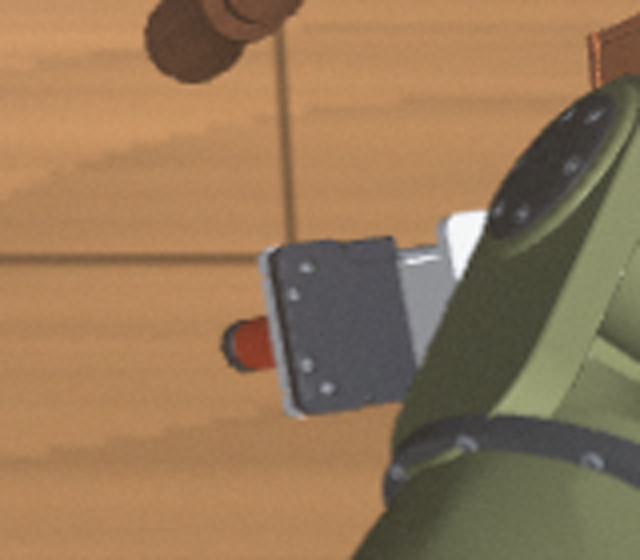

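The fingers straddle the jar (mid at scene 181,152 against predicted 181.5,150.6). Descend and close.

Emit:
play_rows(
  deltas=[
    [[10,0,0,0,0,0,60],[18,0,0,0,0,0,60],[18,0,0,0,0,0,60],[15,0,0,0,0,0,60],[10,0,0,0,0,0,60],[5,0,0,0,0,0,60],[3,0,0,0,0,0,60],[0,0,0,0,0,0,60],[0,0,0,0,0,0,60]],
  ],
)

```text
time_s: 25.95
ee_pos: [0.4978, -0.3071, 0.0907]
eef_rot: [2.424, 1.57, -0.596]
force: [0.1, -0.8, 0.1]
grip_width: 0.0598
```

Emit:
play_rows(
  deltas=[
    [[0,0,0,0,0,0,45],[0,0,0,0,0,0,35],[0,0,0,0,0,0,30],[0,0,0,0,0,0,28],[0,0,0,0,0,0,22],[0,0,0,0,0,0,22],[0,0,0,0,0,0,22],[0,0,0,0,0,0,22]],
  ],
  grip_force=30,
)

```text
time_s: 26.75
ee_pos: [0.4976, -0.3069, 0.0902]
eef_rot: [2.99, 1.571, -0.03]
force: [0.9, 0.6, 0.4]
grip_width: 0.0285
```

Run:
```python
from h import *
s=cam("scene");t=cam("top");show()
crop(s,140,120,240,220,6,"n1.png")
```

```text
t 26.85 pos [ 0.4976 -0.3069  0.0902] F [-0.25 -0.01  1.31] grip 28.3 q [-0.62  0.49  1.54  0.    1.11  0.83]
tool x [ 0.  0. -1.] y [ 0.1215 -0.9926 -0.    ] z [-0.9926 -0.1215 -0.    ]
```

View pics/n1.png

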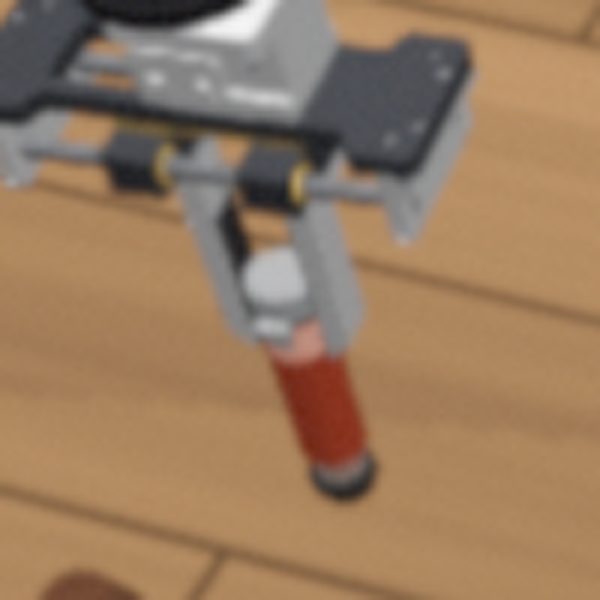

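The jar is gripped at 28.3 mm, clasp and hinge clear of the pads. Lift and carry above well4.

Emit:
play_rows(
  deltas=[
    [[-5,0,0,0,0,0,22],[-12,0,0,0,0,0,22],[-22,0,0,0,0,0,22],[-28,0,0,0,0,0,22],[-30,0,0,0,0,0,22],[-30,0,0,0,0,0,22],[-30,0,0,0,0,0,22],[-25,0,0,0,0,0,22],[-15,0,0,0,0,0,22],[-3,0,0,0,0,0,22]],
  ],
  grip_force=45,
)

```text
time_s: 27.85
ee_pos: [0.4978, -0.307, 0.293]
eef_rot: [2.402, 1.567, -0.617]
force: [0.1, -0.2, -1.2]
grip_width: 0.0283
```

Emit:
play_rows(
  deltas=[
    [[0,-12,-6,0,0,0,22],[0,-25,-12,0,0,0,22],[0,-33,-17,0,0,0,22],[0,-35,-18,0,0,0,22],[0,-35,-18,0,0,0,22],[0,-35,-18,0,0,0,22],[0,-35,-18,0,0,0,22],[0,-35,-18,0,0,0,22],[0,-35,-18,0,0,0,22],[0,-35,-18,0,0,0,22]],
  ],
)

```text
time_s: 28.85
ee_pos: [0.6189, 0.028, 0.289]
eef_rot: [-0.213, 1.569, 3.051]
force: [-0.2, -0.1, -0.6]
grip_width: 0.0283
```

Emit:
play_rows(
  deltas=[
    [[0,-33,-17,0,0,0,22],[0,-25,-11,0,0,0,22],[0,-12.9,-5,0,0,0,22],[0,0,0,0,0,0,22],[0,0,0,0,0,0,22],[0,0,0,0,0,0,22],[0,0,0,0,0,0,22],[0,0,0,0,0,0,22]],
  ],
)

```text
time_s: 29.65
ee_pos: [0.6432, 0.0989, 0.2904]
eef_rot: [2.912, 1.57, -0.108]
force: [-0.2, -0.1, -1.1]
grip_width: 0.0283
```

Run:
```python
from h import *
s=cam("scene");t=cam("top");show()
rel([.6433,.0997,.29],-83)
crop(s,270,140,410,300,4,"p1.png")
o,R=st();print(proj(s,[o["ee_pos"]-[0,0,.0902]]))
```

```text
t 29.75 pos [0.6432 0.0993 0.2902] F [-0.27 -0.18 -0.89] grip 28.3 q [ 0.1   0.5   1.06 -0.    1.59  1.55]
tool x [ 1.e-04 -0.e+00 -1.e+00] y [ 0.1209 -0.9927  0.    ] z [-9.927e-01 -1.209e-01 -1.000e-04]
yaw -83 rotvec [-0.0009 -0.0001 -0.    ] shift now-axes [ 0.2 -0.4 -0.1] shift final-axes [ 0.2 -0.4 -0.1]
yaw 97 rotvec [ 3.1407e+00 -0.0000e+00  1.0000e-04] shift now-axes [ 0.2 -0.4 -0.1] shift final-axes [0.2 0.4 0.1]
[[331.80478693 236.34417001]]
```

View pics/p1.png

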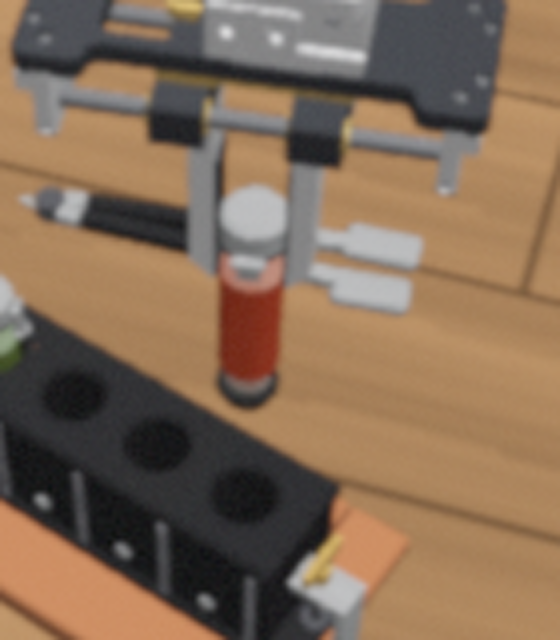

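Emit:
play_rows(
  deltas=[
    [[8,-0.4,0,0,0,0,22],[14,0,0,0,0,0,22],[16,0,0,0,0,0,22],[16,0,0,0,0,0,22],[12,0,0,0,0,0,22],[6,0,0,0,0,0,22],[3,0,0,0,0,0,22],[0,0,0,0,0,0,22],[0,0,0,0,0,0,22]],
  ],
)

```text
time_s: 30.65
ee_pos: [0.6434, 0.1002, 0.2158]
eef_rot: [3.11, 1.57, 0.09]
force: [-0.4, 0.2, -0.9]
grip_width: 0.0283
```

Run:
```python
from h import *
s=cam("scene");t=cam("top");show()
print(plane(s,[[331.2,262.4]],.112))
crop(s,290,200,370,290,7,"q1.png")
o,R=st();j=o["ee_pos"]-[0,0,.0902];print(j,proj(s,[j]))
th=np.linspace(0,6.28,40)
q=proj(s,np.c_[j[0]+.0115*np.cos(th),j[1]+.0115*np.sin(th),0*th+j[2]]);print("bottom rim px range",q.min(0),q.max(0))
```

```text
t 30.75 pos [0.6434 0.1002 0.2158] F [-0.44  0.45 -0.34] grip 28.3 q [0.1  0.52 1.18 0.   1.43 1.55]
tool x [ 1.e-03  1.e-04 -1.e+00] y [ 0.1215 -0.9926  0.    ] z [-0.9926 -0.1215 -0.001 ]
[[0.64453679 0.10037912 0.112     ]]
[0.64340846 0.10015872 0.12555504] [[331.39969397 258.28116363]]
bottom rim px range [325.71278022 253.5753444 ] [337.07775579 263.07203952]
```

View pics/q1.png

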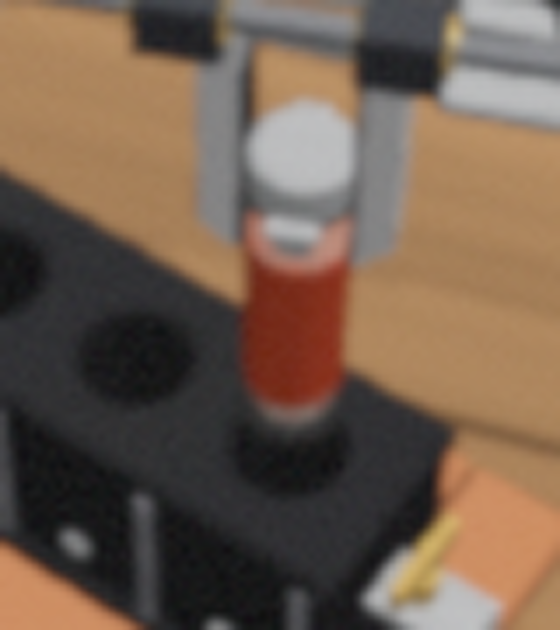

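The jar's foot is directly over well4's mouth (scene crop 290,440). Enter in small steps while watching the force.

Emit:
play_rows(
  deltas=[
    [[4,0,0,0,0,0,22],[4,0,-0.4,0,0,0,22],[4,0,0,0,0,0,22],[3,0,0,0,0,0,22],[2,0,0,0,0,0,22],[0,0,0,0,0,0,22],[0,0,0,0,0,0,22]],
  ],
)

```text
time_s: 31.45
ee_pos: [0.6437, 0.1002, 0.1983]
eef_rot: [-3.12, 1.571, 0.144]
force: [-0.0, 0.5, -0.1]
grip_width: 0.0283
```

Emit:
play_rows(
  deltas=[
    [[2,0,0,0,0,0,22],[2,0,0,0,0,0,22],[2,0,0,0,0,0,22],[0,0,0,0,0,0,22],[0,0,0,0,0,0,22]],
  ],
)

```text
time_s: 31.95
ee_pos: [0.6436, 0.1002, 0.1921]
eef_rot: [-0.542, 1.571, 2.722]
force: [0.5, -0.0, -1.1]
grip_width: 0.0284
```

Emit:
play_rows(
  deltas=[
    [[2,0,0,0,0,0,22],[2,0,0,0,0,0,22],[2,0,0,0,0,0,22],[0,0,0,0,0,0,22],[0,0,0,0,0,0,22]],
  ],
)

```text
time_s: 32.45
ee_pos: [0.6436, 0.1002, 0.1861]
eef_rot: [-0.007, 1.571, -3.027]
force: [-0.4, 0.9, -2.2]
grip_width: 0.0284
```

Emit:
play_rows(
  deltas=[
    [[4,0,0,0,0,0,22],[5,0,0,0,0,0,22],[5,0,0,0,0,0,22],[4,0,0,0,0,0,22],[2,0,0,0,0,0,22],[0,0,0,0,0,0,22],[0,0,0,0,0,0,22]],
  ],
)

```text
time_s: 33.15
ee_pos: [0.6437, 0.1002, 0.1663]
eef_rot: [3.134, 1.571, 0.114]
force: [0.5, -0.3, -1.4]
grip_width: 0.028
```

Emit:
play_rows(
  deltas=[
    [[4,0,0,0,0,0,22],[5,0,0,0,0,0,22],[5,0,0,0,0,0,22],[4,0,0,0,0,0,22],[2,0,0,0,0,0,22],[0,0,0,0,0,0,22],[0,0,0,0,0,0,22]],
  ],
)

```text
time_s: 33.85
ee_pos: [0.6437, 0.1002, 0.1463]
eef_rot: [-3.089, 1.571, 0.174]
force: [0.4, -0.4, -0.7]
grip_width: 0.0283
```

Emit:
play_rows(
  deltas=[
    [[1,0,0,0,0,0,22],[1,0,0,0,0,0,22],[1,0,0,0,0,0,22],[1,0,0,0,0,0,22],[1,0,0,0,0,0,22],[0,0,0,0,0,0,22],[0,0,0,0,0,0,22]],
  ],
)

```text
time_s: 34.55
ee_pos: [0.6436, 0.1002, 0.1412]
eef_rot: [-1.846, 1.571, 1.417]
force: [-0.1, 1.0, 0.2]
grip_width: 0.0281
```

Emit:
play_rows(
  deltas=[
    [[1,0,0,0,0,0,22],[1,0,0,0,0,0,22],[1,0,0,0,0,0,22],[0,0,0,0,0,0,22]],
  ],
)

```text
time_s: 34.95
ee_pos: [0.6435, 0.1002, 0.138]
eef_rot: [-0.314, 1.57, 2.949]
force: [-0.1, 1.1, -1.5]
grip_width: 0.0284
```

Emit:
play_rows(
  deltas=[
    [[1,0,0,0,0,0,22],[1,0,0,0,0,0,22],[1,0,0,0,0,0,22],[0,0,0,0,0,0,22]],
  ],
)

```text
time_s: 35.35
ee_pos: [0.6434, 0.1003, 0.135]
eef_rot: [-0.274, 1.57, 2.99]
force: [-4.3, 0.7, 0.6]
grip_width: 0.0284
```

Emit:
play_rows(
  deltas=[
    [[1,0,0,0,0,0,22],[1,0,0,0,0,0,22],[1,0,0,0,0,0,22],[0,0,0,0,0,0,22]],
  ],
)

```text
time_s: 35.75
ee_pos: [0.6433, 0.1002, 0.1316]
eef_rot: [-0.182, 1.57, 3.081]
force: [-4.4, 1.5, -2.3]
grip_width: 0.0282
```

Emit:
play_rows(
  deltas=[
    [[1,0,0,0,0,0,22],[1,0,0,0,0,0,22],[1,0,0,0,0,0,22],[0,0,0,0,0,0,22]],
  ],
)

```text
time_s: 36.15
ee_pos: [0.6434, 0.1002, 0.1287]
eef_rot: [-0.147, 1.57, 3.116]
force: [-3.6, 2.1, -2.7]
grip_width: 0.0282
```

Emit:
play_rows(
  deltas=[
    [[1,0,0,0,0,0,22],[1,0,0,0,0,0,22],[1,0,0,0,0,0,22],[0,0,0,0,0,0,22]],
  ],
)

```text
time_s: 36.55
ee_pos: [0.6435, 0.1001, 0.1256]
eef_rot: [0.178, 1.57, -2.842]
force: [-3.2, 0.6, -4.1]
grip_width: 0.0282
```

Emit:
play_rows(
  deltas=[
    [[1,0,0,0,0,0,22],[1,0,0,0,0,0,22],[1,0,0,0,0,0,22],[0,0,0,0,0,0,22]],
  ],
)

```text
time_s: 36.95
ee_pos: [0.6439, 0.1, 0.1231]
eef_rot: [2.838, 1.57, -0.182]
force: [-0.4, -0.0, -3.6]
grip_width: 0.0279
```

The side force from the catch has vanished, so the nose has snapped into the waist. Last few millimetres.

Emit:
play_rows(
  deltas=[
    [[1,0,0,0,0,0,22],[1,0,0,0,0,0,22],[0.5,0,0,0,0,0,22],[0,0,0,0,0,0,22]],
  ],
)

```text
time_s: 37.35
ee_pos: [0.6437, 0.1001, 0.1207]
eef_rot: [2.985, 1.57, -0.035]
force: [0.1, -0.7, -1.5]
grip_width: 0.0281
```

Emit:
play_rows(
  deltas=[
    [[0.5,0,0,0,0,0,22],[0,0,0,0,0,0,22],[0,0,0,0,0,0,22]],
  ],
)

```text
time_s: 37.65
ee_pos: [0.6437, 0.1002, 0.1202]
eef_rot: [-3.141, 1.571, 0.122]
force: [-0.5, -0.3, -0.9]
grip_width: 0.0282
```

Emit:
play_rows(
  deltas=[
    [[0.5,0,0,0,0,0,22],[0,0,0,0,0,0,22],[0,0,0,0,0,0,22]],
  ],
)

```text
time_s: 37.95
ee_pos: [0.6437, 0.1002, 0.1199]
eef_rot: [3.095, 1.57, 0.075]
force: [-1.0, -0.8, 1.6]
grip_width: 0.0283
```

Emit:
play_rows(
  deltas=[
    [[0.5,0,0,0,0,0,22],[0,0,0,0,0,0,22],[0,0,0,0,0,0,22]],
  ],
)

```text
time_s: 38.25
ee_pos: [0.6437, 0.1002, 0.1195]
eef_rot: [-3.123, 1.57, 0.14]
force: [0.4, 0.0, 4.3]
grip_width: 0.0284
```

Run:
```python
from h import *
a=[]
for i in range(5): cam("top"); o=ctrl.get_obs(); a.append(np.r_[o["force"],o["ee_pos"]])
print(np.mean(a,0).round(4))
```

```text
[-0.3947 -0.4734  4.6754  0.6437  0.1002  0.1194]
```

The jar rests on the cushion (floor contact at TCP 0.120, as computed) with about 5 N. Release and withdraw.

Emit:
play_rows(
  deltas=[
    [[0,0,0,0,0,0,29],[0,0,0,0,0,0,31],[0,0,0,0,0,0,36],[0,0,0,0,0,0,42],[0,0,0,0,0,0,46],[0,0,0,0,0,0,46],[0,0,0,0,0,0,46]],
  ],
)

```text
time_s: 39.2
ee_pos: [0.6436, 0.1002, 0.1191]
eef_rot: [-0.223, 1.571, 3.041]
force: [-0.6, 0.7, -0.2]
grip_width: 0.0461
```

Emit:
play_rows(
  deltas=[
    [[-3,0,0,0,0,0,46],[-8,0,0,0,0,0,46],[-15,0,0,0,0,0,46],[-25,0,0,0,0,0,46],[-30,0,0,0,0,0,46],[-30,0,0,0,0,0,46],[-30,0,0,0,0,0,46],[-25,0,0,0,0,0,46],[-15,0,0,0,0,0,46],[0,0,0,0,0,0,46]],
  ],
)

```text
time_s: 40.2
ee_pos: [0.644, 0.1003, 0.3039]
eef_rot: [3.121, 1.566, 0.101]
force: [0.0, 1.1, -1.0]
grip_width: 0.046
```

Emit:
play_rows(
  deltas=[
    [[0,10,15,0,0,0,46],[0,20,30,0,0,0,46],[0,25,35,0,0,0,46],[0,25,35,0,0,0,46],[0,25,30,0,0,0,46],[0,25,20,0,0,0,46],[0,25,10,0,0,0,46],[0,25,5,0,0,0,46],[0,15,0,0,0,0,46],[0,0,0,0,0,0,46]],
  ],
)

```text
time_s: 41.2
ee_pos: [0.4887, -0.1164, 0.2997]
eef_rot: [-0.325, 1.57, 2.937]
force: [0.2, -0.1, 0.7]
grip_width: 0.0464
```

Run:
```python
from h import *
for i in range(3): cam("top")
s=cam("scene");t=cam("top");show()
cv2.imwrite("pics/z1.png",s["img"][:,:,::-1]);crop(t,235,165,395,290,5,"z2.png")
crop(s,230,180,390,310,5,"z3.png")
```

```text
t 41.45 pos [ 0.4888 -0.1144  0.3   ] F [-0.41 -0.12 -0.2 ] grip 45.7 q [-0.3   0.13  1.5   0.    1.5   1.15]
tool x [-2.e-04  2.e-04 -1.e+00] y [ 1.226e-01 -9.925e-01 -2.000e-04] z [-9.925e-01 -1.226e-01  2.000e-04]
```

View pics/z1.png

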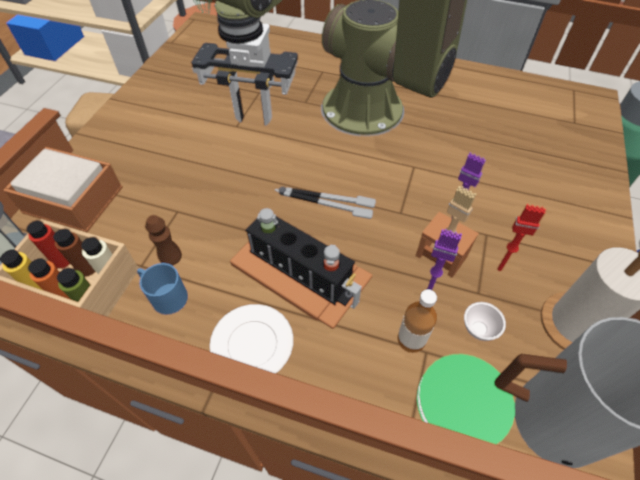

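View pics/z2.png

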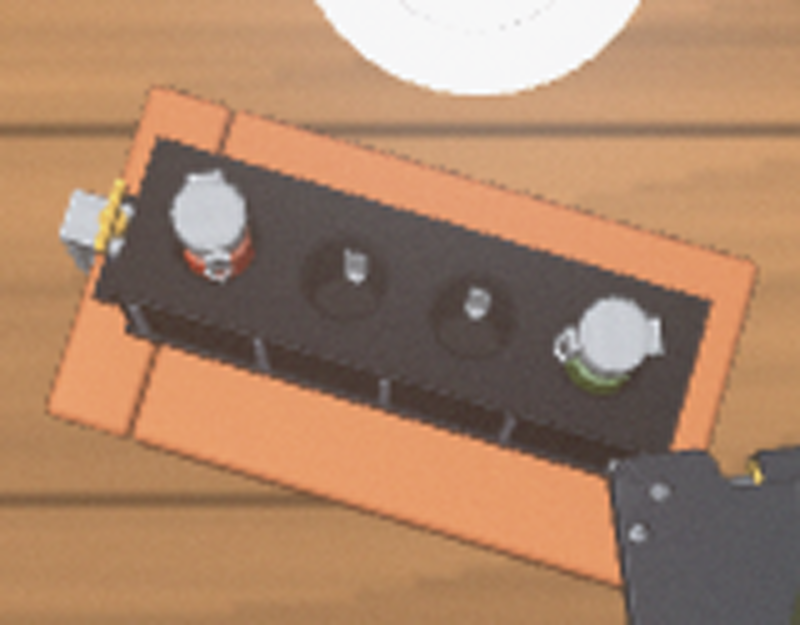

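View pics/z3.png

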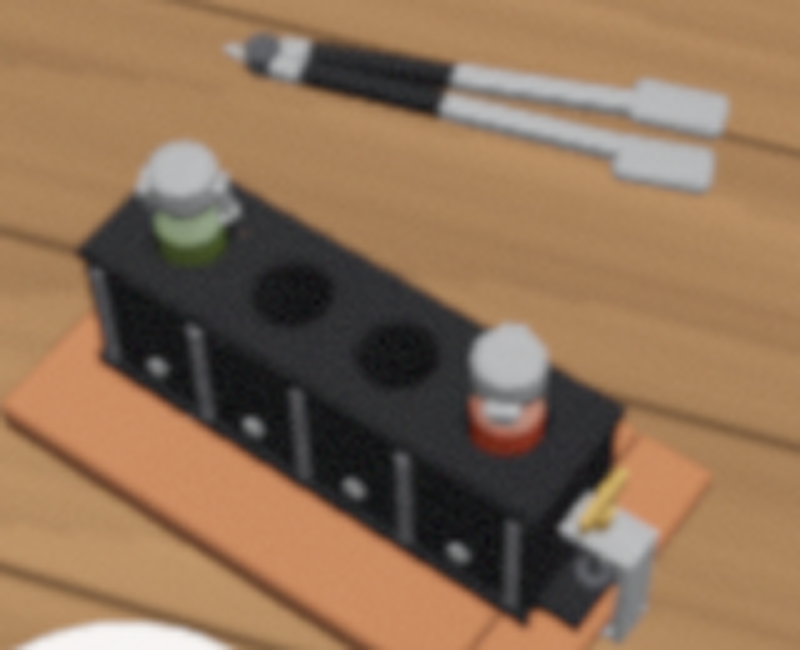

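The red jar stands in well4 at scene (331,255). It protrudes as much as the green parked jar (267,220), and the brush and bystanders look as at the start. One check by triangulating the two lids, then I hand in.

Run:
```python
from h import *
s=cam("scene");t=cam("top")
g=lambda x,y,k,a,b:[(x+.5)/k-.5+a,(y+.5)/k-.5+b]
for n,a,b in(("red",(209,215),(509,353)),("green",(614,336),(184,168))):
    print(n,tri(t,g(*a,5,235,165),s,g(*b,5,230,180)))
show()
from station import hand_in
print(hand_in())
```

```text
red (array([0.643964  , 0.10000207, 0.15511951]), np.float64(0.0005865000327468195))
green (array([ 0.59586006, -0.05823538,  0.15298641]), np.float64(0.00023096838420484384))
t 41.55 pos [ 0.4888 -0.1145  0.3001] F [-0.87  0.21  0.02] grip 46.0 q [-0.3   0.13  1.5   0.    1.5   1.14]
tool x [-0.e+00  1.e-04 -1.e+00] y [ 1.225e-01 -9.925e-01 -1.000e-04] z [-0.9925 -0.1225  0.    ]
the job is handed in; nothing more can be done
None
```

The red jar is fully home in well4, and the tan brush is back in its stand. I handed the job in at about 41.6 s of the 72 s allowed.

- **Finding the bare well:** I tried well4 first. The handle passed the 44 mm height where a rubber foot would have stopped it, and met the floor at 30 mm with about 5 N. I did not probe wells 2 and 3, since well4 was already the empty one.
- **Seating the jar:** I felt the catch as about 4 N of side force, which vanished when it snapped in. The jar then rested on the floor cushion at the expected height with about 5 N.
- **Last checks:** The two views put the red lid at 155 mm and the parked green one at 153 mm. Both read 3–5 mm below the 158 mm they should be. The earlier height measurements were also low, by 2–5 mm for most points. The two lids agree to within about 2 mm.
- **Disagreement:** The two cameras differed by 2–4 mm along x. I went by the top view, because it matched the known finger and brush-tip positions better.
- **Surroundings:** The brush and the other items looked unchanged in the last pictures, and the gripper was clear of everything.

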